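Line up offcuts and wind down the hold-down press

ROBOT

A 6-joint arm with a two-finger parallel gripper is mounted at the origin on the work surface; the furniture and walls round the work are solid. World frame = base frame: x ahead of the robot, y to its left, z up, the work surface at z = 0. Lengths are in m, angles in rad, forces in N, time in s.
With the tool pointing down it reaches from about 0.375 to 0.9 m from the base axis. Payload 3.1 kg.
Tool frame: the origin (TCP) lies on the front face of the gripper's body, between the roots of the fingers; the fingertips stand 73 mm ahead of it and the grasp point (between the pads) lies 54 mm ahead of it (manip.tips_ahead is the distance from the TCP to the fingertips, in m); z points along the fingers, y is the line along which they close (so a half turn about z gives the same grasp; the last joint's range is limited). The gripper opens to 85 mm and grips with 20 to 120 N. Pads are 22 mm wide; open, the fingers measure 114 mm over their backs; the gripper's body (76 mm by 85 mm) begins 54 mm behind the grasp point. The pads swing forward as they close: fully open they stand 13 mm farther back than shut.
Start: joints at [1.042, 0.527, 1.433, -0, 1.181, -0.178], TCP at [0.215, 0.587, 0.304] pointing down, gripper open.
Joint ranges: [-3.08, 3.08], [-0.75, 2.2], [0.22, 2.44], [-1.43, 4.57], [0, 2.65], [-2.85, 2.85]. Speed limits (rad/s): [2.79, 2.79, 3.14, 3.14, 3.14, 3.14].

INTERFACE

Orientations are given as a unit quaternion [x, y, z, w].
In Python, from station import sense, eyes, workorder, manip gives the robot as it stands.
- The arm moves only by the shell command python3 -m inch 'ROWS' [OPENING] [FORCE]. ROWS is JSON, a list of rows, each an object of numbers: "dx", "dy", "dz": the shift along the tool's x, y, z in cm; "wx", "wy", "wz": the turn, a rotation vector about the tool's x, y, z in degrees. In form: [{"dx": .., "dy": .., "dz": .., "wx": .., "wy": .., "wz": ..}, ...]. A call has 1 to 10 rows; each row shifts and turns the commanded pose from where the row before left it, along the tool's axes as they then stand; what a row does not reach is not made up. A row lasts 1/8 s, in which the tool goes at most 62.5 mm and 10.7 degrees, less where a joint would pass 70% of its speed; a pose out of reach is approached as far as the arm can. A call with a gripper value outside its range is refused whole. OPENING is the opening, from 0 (shut) to 1 (fully open), set as the call begins (- or left out, the last holds). The fingers move at their own pace and stop on an object; FORCE is the grip in N (left out, the last holds). Time passes only in rows, so rows that do not move let the fingers close. It gives the time, the measured TCP pose, the force, the opening and the grip force at its end, in the units of the state.
- sense(): the state, without advancing time (a new reading comes with each control period).
- eyes.snapshot(name): name is "side" or "top"; returns the picture (384x512x3 uint8, red, green, blue); there is no depth.
- eyes.camera_params(name): a dict with "fx", "fy", "cx", "cy" (pixels), "D" ([k1, k2, p1, p2, k3] as OpenCV has them; the pictures are not rectified), "rvec" (rotation vector, rad) and "tvec" (3), from world to camera coordinates, as OpenCV has them. Camera axes: x right, y down, z forward; pixel columns grow to the right and rows downward; lengths in m; the calibration is good to about 2 mm. A picture is of the moment at which its call begins. camera_params takes no time and is no camera call.
- workorder.sign_off(): hands the job in; it is judged then, once.
The state is a dict: "t": time; "q": joint angles; "qd": joint speeds; "tau": joint torques, N m; "tcp_pos": TCP position; "tool_rot": TCP orientation; "force": force on the tool from outside, world axes, zero at the start; "ft_torque": the same for the moment, N m; "finger_gap": opening from 0.0 (shut) to 1.0 (fully open); "gripper_force": force on a finger pad.
Only numpy, scipy, OpenCV 4.12 (cv2) and the standard library are available. Lean on these libraries where they do the work, as an engineer would, in place of code of your own. Each camera call takes 0.05 s, during which the arm holds its last target. There are 200 camera calls.

TASK

The offcuts are to be clamped in a row so that their ends can be sanded. Lay every red-brown offcut flat on the bed of the hold-down press, side by side, lengthwise from front to back; then hold the straightedge by its grip and push the whole row back with it until every offcut is square and hard against the back stop under the bar. Lay the straightedge flat on the bench off the press, fit the crank on the square end of the press screw, wind it clockwise (from above) until the screw stops, and put the crank back upright in its tray; leave the glue bottle, the jar and the roll of tape where they are.

Things in the scene. Friction and masses are not known exactly. Their poses are not given: they have to be found in the camera images.
- press: hold-down press, fixed on the bench, place and yaw vary. Origin on the bench top; x points from its open front to its back stop, y left, z up. Plywood bed 18 mm thick, x -150 to +110 mm, y -150 to +150. Offcuts enter from the front; one that is home has its centre at x +35. With centres at x -30, y -80, 0, +80 three can be set down clear of the bridge with room for fingers
- press_stop (a point): middle of the back stop's front face, at the bed's surface (x +80 mm, z 18 mm in the press's frame, axes as the press's); the stop is 27 mm high and 250 mm long (y)
- press_bridge (a point): centre of the fixed bridge on top of the press, over the clamping bar: 38 x 300 x 20 mm (x, y, z), at x +60, z 122 mm in the press's frame, carried by two 18 mm columns at y +-135; the screw stands in its middle
- pad_site (a point): centre of the underside of the clamping bar's sprung rubber pad, 34 x 240 mm (x, y), below the bridge; 63 mm above the bench with the screw at 0, and 1 mm lower per 1.05 rad of the screw (offcuts' tops are at 48 mm)
- spindle (a joint): turn of the press screw in rad: 0 = bar fully up; grows as it is wound clockwise seen from above; hard stop at 18.85 (3 turns), where the pad presses on the offcuts by its springs. Starts at 0 to 2.5; stays where it is left (friction 0.1 N m)
- shaft_top (a point): centre of the top face of the screw's square end, 166 mm above the bench; square 16 mm across, 26 mm long, above a round collar whose top is at z 140 mm; a pilot pin of 11 mm diameter stands 6 mm above this point. z up; x and y are the normals of the square's sides and turn with the screw (their heading falls as the joint grows)
- crank_hub (a point): loose steel crank, 0.37 kg, stands safely on its hub; starts in the tray. This point: on the hub's axis, in the 26 mm square boss to hold it by (boss reaches 26 mm below to 14 mm above it); the hub below that is 34 mm square, its foot 60 mm below. x points along the arm (16 mm wide, 14 to 26 mm below this point), z up
- crank_socket (a point): centre of the mouth of the crank's square socket, in the hub's foot; socket 19 mm wide (sides along x and y), 34 mm deep, opens downward; axes as crank_hub. Fully on the shaft, the foot stands on the collar: this point is 26 mm below shaft_top
- crank_knob (a point): centre of the crank's upright wooden handle, diameter 24 mm, 52 mm tall, which spins freely on its pin; its axis is 70 mm along x from the hub's axis and this point is 14 mm above crank_hub
- tray: open plywood tray for the crank, fixed on the bench (place and yaw vary), 150 x 75 mm (x, y), 20 mm high, floor and walls 5 mm; origin on the bench under its centre. The crank stands with its hub in it; its arm and handle pass above the walls
- straightedge_grip (a point): loose wooden straightedge: a batten 52 x 230 x 20 mm (x, y, z) with an upright grip fin 18 mm thick (x), 60 mm long (y), reaching 62 mm above its underside; take it by the fin. This point is in the fin, 45 mm above the underside; the straight aluminium front face is 40 mm from it along +x. Starts on the bench right of the press
- block_1_c (a point): one of up to three like offcuts of red-brown wood, 45 x 90 x 30 mm (x, y, z), lying flat; absent in some starts. This point is its centre (15 mm up); its y axis runs along its 90 mm length. It starts on the bench, left of the press; take it across its 45 mm width
- block_2_c (a point): one of up to three like offcuts of red-brown wood, 45 x 90 x 30 mm (x, y, z), lying flat; absent in some starts. This point is its centre (15 mm up); its y axis runs along its 90 mm length. It starts on the bench, left of the press; take it across its 45 mm width
- block_3_c (a point): one of up to three like offcuts of red-brown wood, 45 x 90 x 30 mm (x, y, z), lying flat; absent in some starts. This point is its centre (15 mm up); its y axis runs along its 90 mm length. It starts on the bench, left of the press; take it across its 45 mm width
- glue_bottle: white glue bottle, 200 mm tall, standing on the bench, left; leave alone; origin at its foot
- screw_jar: jar with a red lid, 91 mm tall, left; leave alone; origin at its foot
- tape_1: roll of tape lying on the bench, 96 mm across, 25 mm high, right; leave alone; origin at its underside
Things that resemble listed ones, but are neither listed nor needed, are in the scene too. What is shaped like the part that bears crank_hub but yellow is not meant.

How it is judged:
By the outcome, as a careful person would: the job done as asked, in the order asked, and still so for the second after the job is handed in, with the robot touching nothing.
Of block_1, block_2, block_3 only 2 to 3 are there at a start; the rules pass over those that are not, and their reading is None.
At some moment in a run one of block_1, block_2, block_3 may be knocked a few centimetres aside while the robot is not near it.
It also fails if it takes over 210 s, if anything falls off the work surface, if the arm or the gripper's body presses on something with over 40 N, if the wrist force passes 120 N, or if a joint passes its speed limit or range.

## Working session

There is one attempt and no reset: what is moved stays moved. The work goes in short steps, Python scripts to look and compute and a shell command to move; the robot and the scene stay as the last step left them, time stands still between calls to the robot, and variables do not carry over. Pictures are saved under pics/ and viewed, at most 14 in all, crops included, and the job is handed in when it is done.

```bash
ls; mkdir -p pics; python3 - <<'E'
from station import sense, eyes
import cv2
for n in("top","side"):
    im=eyes.snapshot(n); cv2.imwrite(f"pics/{n}0.png",cv2.resize(im[:,:,::-1],(800,600),interpolation=cv2.INTER_CUBIC))
    print(eyes.camera_params(n))
print(sense())
E
```

```text
pics
{'fx': 399.2101373456242, 'fy': 399.2101373456242, 'cx': 255.23380258266243, 'cy': 196.4400093691375, 'D': array([0.03680774, 0.        , 0.        , 0.        , 0.        ]), 'rvec': array([ 2.15344439, -2.11822571,  0.18133645]), 'tvec': array([-0.00334915,  0.4403846 ,  1.43777527])}
{'fx': 453.9775259442421, 'fy': 453.9775259442421, 'cx': 256.5221098234316, 'cy': 192.8504533446998, 'D': array([0.05670301, 0.        , 0.        , 0.        , 0.        ]), 'rvec': array([ 2.02296775, -0.6082893 ,  0.34422763]), 'tvec': array([-0.33208554,  0.23495816,  1.53913294])}
{'t': 0.1, 'q': array([ 1.04149061e+00,  5.28363097e-01,  1.43378357e+00,  8.43123653e-06,
        1.18140840e+00, -1.78543258e-01]), 'qd': array([-1.51967872e-03,  4.14874321e-04, -3.35924743e-03,  4.44485735e-04,
       -1.06573952e-05,  1.03074039e-03]), 'tau': array([-2.39861884e-04, -4.43303525e+01, -1.78586447e+01, -2.55077302e-04,
        3.86706655e-03,  2.42289627e-05]), 'tcp_pos': array([0.2144935 , 0.58649919, 0.30303456]), 'tool_rot': array([ 1.74485028e-01,  9.84659338e-01, -9.19036086e-04, -3.43723639e-04]), 'force': array([-0.04265119,  0.14674733,  0.16640814]), 'ft_torque': array([ 0.01649624, -0.02494983,  0.02721805]), 'gripper_force': 0.0, 'finger_gap': 1.003997470459522}
```

View pics/top0.png

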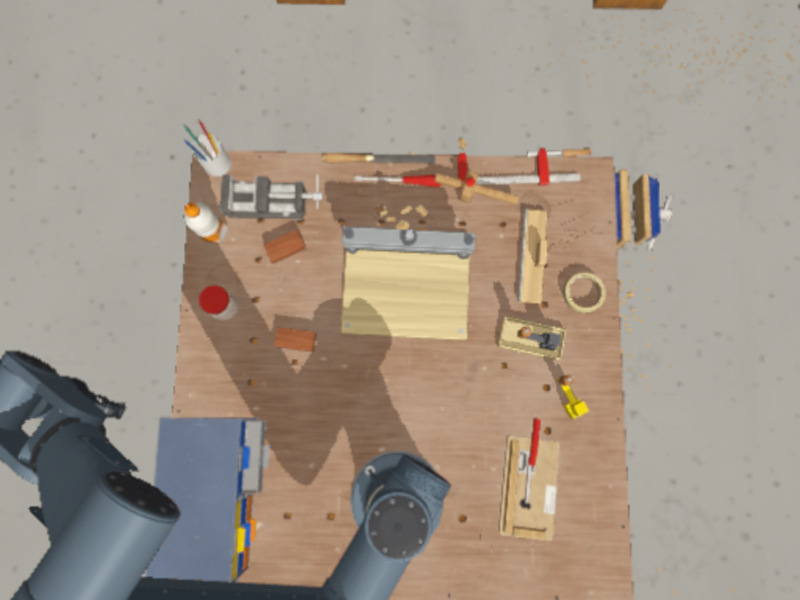

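View pics/side0.png

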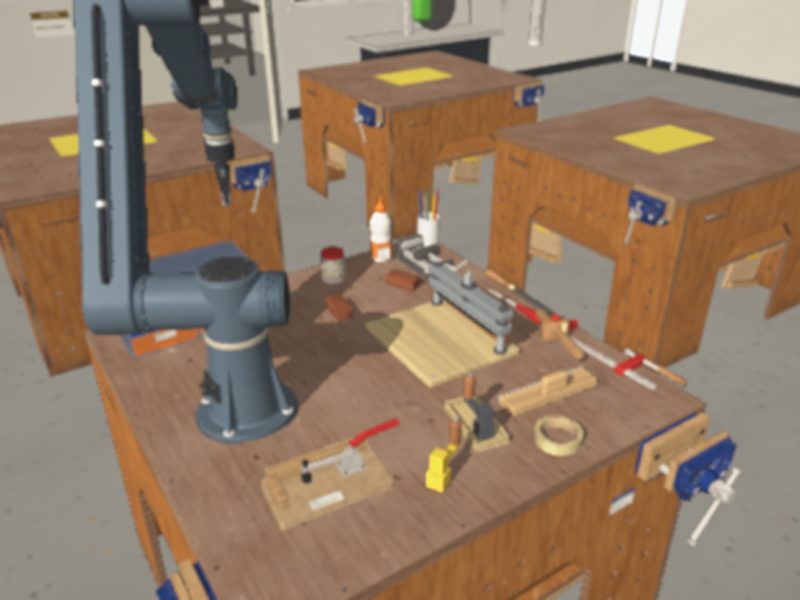

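The top view shows two red-brown offcuts at (285,243) and (295,340), the press bed at (342-468, 250-338) with the screw at about (408,236), the straightedge at (533,255), and the tray with the dark crank at (533,337). I'll crop closer to measure.

```bash
cat > h.py <<'E'
import cv2, numpy as np
from station import sense, eyes
from scipy.spatial.transform import Rotation as R
def px2w(cam,uv,z):
    """undistorted ray of pixels meets plane z"""
    p=eyes.camera_params(cam); K=np.array([[p['fx'],0,p['cx']],[0,p['fy'],p['cy']],[0,0,1]])
    uv=np.array(uv,float).reshape(-1,1,2)
    n=cv2.undistortPoints(uv,K,p['D']).reshape(-1,2)
    Rm=cv2.Rodrigues(p['rvec'])[0]; c=-Rm.T@p['tvec']
    d=np.c_[n,np.ones(len(n))]@Rm
    s=(z-c[2])/d[:,2]
    return c+s[:,None]*d
def w2px(cam,P):
    p=eyes.camera_params(cam); K=np.array([[p['fx'],0,p['cx']],[0,p['fy'],p['cy']],[0,0,1]])
    return cv2.projectPoints(np.array(P,float).reshape(-1,1,3),p['rvec'],p['tvec'],K,p['D'])[0].reshape(-1,2)
def crop(im,x0,y0,w,h,k,name):
    c=cv2.resize(im[y0:y0+h,x0:x0+w,::-1],None,fx=k,fy=k,interpolation=cv2.INTER_CUBIC)
    for i in range(0,w,10):
        cv2.line(c,(i*k,0),(i*k,4 if i%50 else 14),(0,255,255),1)
        if i%20==0: cv2.putText(c,str(x0+i),(i*k,24),0,.35,(0,255,255),1)
    for j in range(0,h,10):
        cv2.line(c,(0,j*k),(6,j*k),(0,255,255),1)
        if j%20==0: cv2.putText(c,str(y0+j),(8,j*k+4),0,.35,(0,255,255),1)
    cv2.imwrite("pics/"+name,c)
def reds(im,zt=.03):
    hsv=cv2.cvtColor(im,cv2.COLOR_RGB2HSV); 
    m=cv2.inRange(hsv,(3,120,60),(13,215,220)); out=[]
    m=cv2.morphologyEx(m,cv2.MORPH_OPEN,np.ones((3,3)))
    for c in cv2.findContours(m,0,1)[0]:
        if cv2.contourArea(c)>100:
            r=cv2.minAreaRect(c); b=px2w('top',cv2.boxPoints(r),zt)
            e1,e2=b[1]-b[0],b[2]-b[1]; e=e1 if np.hypot(*e1[:2])>np.hypot(*e2[:2]) else e2
            out.append((np.round(r[0],1),b.mean(0)[:2].round(4),'long axis deg',round(np.degrees(np.arctan2(e[1],e[0]))%180,1),np.round([np.linalg.norm(e1),np.linalg.norm(e2)],3)))
    return out
E
python3 - <<'E'
from h import *
im=eyes.snapshot('top')
for r in reds(im): print(r)
crop(im,210,135,100,90,7,'press.png')
crop(im,310,120,90,115,5,'right.png')
crop(im,160,125,60,110,5,'left.png')
E
```

```text
(array([188.3, 216.7]), array([0.3619, 0.2483]), 'long axis deg', np.float64(83.8), array([0.047, 0.093]))
(array([181.8, 157.5]), array([0.5854, 0.2826]), 'long axis deg', np.float64(116.9), array([0.09 , 0.054]))
```

View pics/press.png

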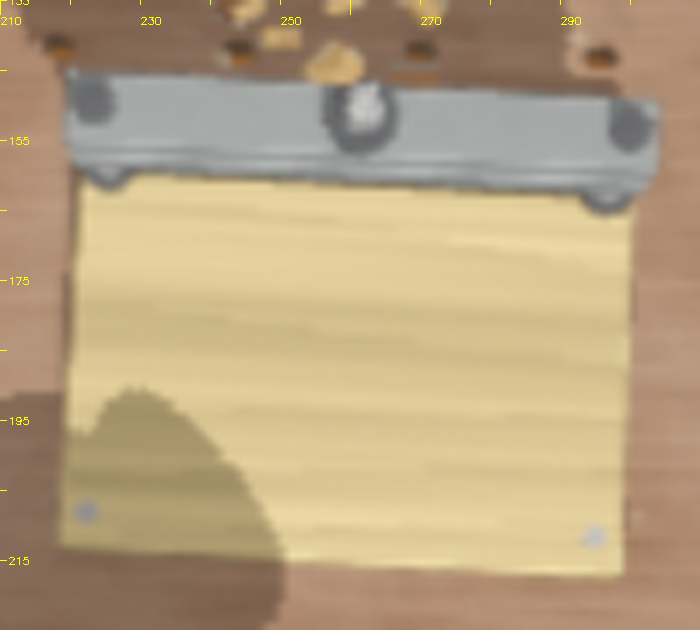

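View pics/right.png

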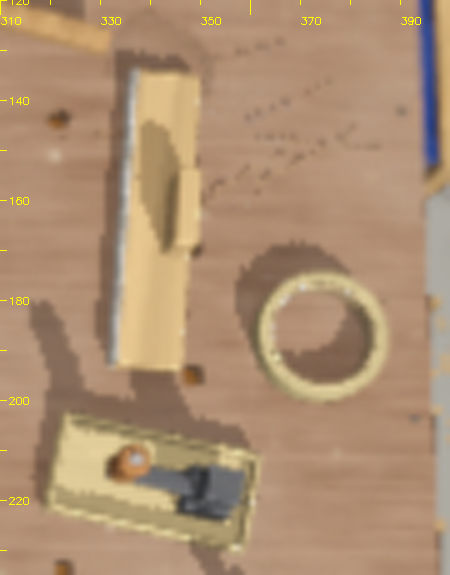

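View pics/left.png

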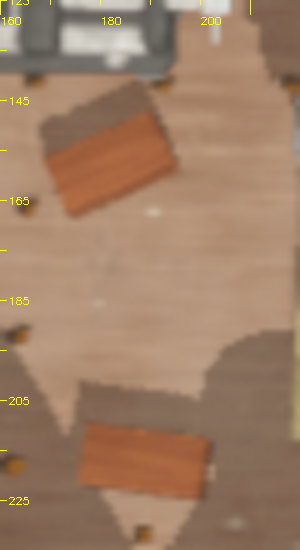

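The crops show the bed's front corners at (219,213) and (299,217), the screw pin at (262,149.5), the straightedge with its aluminium face to the left and its fin at (347.6,161), and the crank's knob at (337,212) with its hub to the right. I'll turn these into poses.

```bash
cat >> h.py <<'E'
def goto(x,y,z,yaw=None,ydeg=None):
    """delta in tool axes (cm, deg) to TCP x,y,z, tool down with tool-y line heading ydeg (mod 180)"""
    s=sense(); Rc=R.from_quat(s['tool_rot']); 
    d=Rc.inv().apply(np.array([x,y,z])-s['tcp_pos'])*100
    w=np.zeros(3)
    if ydeg is not None:
        ys=Rc.as_matrix()[:,1]; cur=np.degrees(np.arctan2(ys[1],ys[0]))
        t=(ydeg-cur+90)%180-90; Y=np.radians(cur+t)
        yv=np.array([np.cos(Y),np.sin(Y),0]); zv=np.array([0,0,-1.]); xv=np.cross(yv,zv)
        T=R.from_matrix(np.c_[xv,yv,zv]); w=np.degrees((Rc.inv()*T).as_rotvec())
    print('d cm',d.round(2),'w deg',w.round(1),'q6',s['q'][5].round(2))
E
python3 - <<'E'
from h import *
f=lambda l,u,z:print(l,px2w('top',u,z)[:,:2].round(4).tolist())
p=eyes.camera_params('top');print('cam',(-cv2.Rodrigues(p['rvec'])[0].T@p['tvec']).round(3))
b=px2w('top',[(218.9,213),(298.9,217.3)],.018); m=b.mean(0); v=b[0]-b[1]; print('front corners',b[:,:2].round(4),'len',np.linalg.norm(v)); yaw=np.arctan2(v[1],v[0])-np.pi/2
o=m[:2]+.15*np.array([np.cos(yaw),np.sin(yaw)]); print('press',o.round(4),np.degrees(yaw))
f('shaft',[(262.1,149.6)],.17); print('exp shaft',o+.06*np.array([np.cos(yaw),np.sin(yaw)]))
f('bridge back',[(219.4,145),(304.3,149.3)],.132)
for x,y in((-30,45),(-30,-45)): 
  c,s=np.cos(yaw),np.sin(yaw);print('target',x,y,(o+np.array([c*x-s*y,s*x+c*y])/1000).round(4))
f('straightedge top',[(337,134),(332.4,192.4),(349.8,134.6),(346.4,194)],.02);f('fin',[(347.6,161)],.062)
f('knob',[(337,212)],.105);f('tray',[(322.5,202.5),(319.5,221.5),(362,210.5),(358.5,229.5)],.02)
f('hub',[(355,215)],.079)
goto(.362,.248,.2,ydeg=-6)
E
```

```text
cam [0.196 0.006 1.491]
front corners [[ 0.3789  0.1377]
 [ 0.3678 -0.1593]] len 0.29724552693618456
press [ 0.5233 -0.0164] -2.1394394604492724
shaft [[0.5808, -0.0167]]
exp shaft [ 0.58322847 -0.01861257]
bridge back [[0.606, 0.1333], [0.5955, -0.1659]]
target -30 45 [0.495  0.0297]
target -30 -45 [ 0.4916 -0.0602]
straightedge top [[0.691, -0.3054], [0.4634, -0.2845], [0.6893, -0.3542], [0.4582, -0.3366]]
fin [[0.5741, -0.3337]]
knob [[0.3786, -0.2826]]
tray [[0.4245, -0.247], [0.3533, -0.2351], [0.397, -0.3929], [0.3263, -0.378]]
hub [[0.3724, -0.3516]]
d cm [-25.49 -26.71  10.35] w deg [-0.1  0.  75.9] q6 -0.18
```

```bash
python3 -m inch '[{"dx":-4.25,"dy":-4.45},{"dx":-4.25,"dy":-4.45},{"dx":-4.25,"dy":-4.45},{"dx":-4.25,"dy":-4.45},{"dx":-4.25,"dy":-4.45},{"dx":-4.25,"dy":-4.45},{"wz":9.5},{"wz":9.5},{"wz":9.5},{"wz":9.5}]'; python3 -m inch '[{"wz":9.5,"dz":3},{"wz":9.5,"dz":3},{"wz":9.5,"dz":3},{"wz":9.5},{},{}]'; python3 -c "
from h import *
goto(.362,.248,.08,ydeg=-6.2)
im=eyes.snapshot('top')
for r in reds(im): print(r)
crop(im,160,125,140,110,5,'b1.png')"
```

```text
d cm [-25.49 -26.69  22.35] w deg [-0.1  0.  76.1] q6 -0.18
(array([188.3, 216.7]), array([0.3619, 0.2483]), 'long axis deg', np.float64(83.8), array([0.047, 0.093]))
(array([181.8, 157.5]), array([0.5854, 0.2826]), 'long axis deg', np.float64(116.9), array([0.09 , 0.054]))invalid input at $[0]: expected keys dx, dy, dz, wx, wy, wz
invalid input at $[0]: expected keys dx, dy, dz, wx, wy, wz
```

View pics/b1.png

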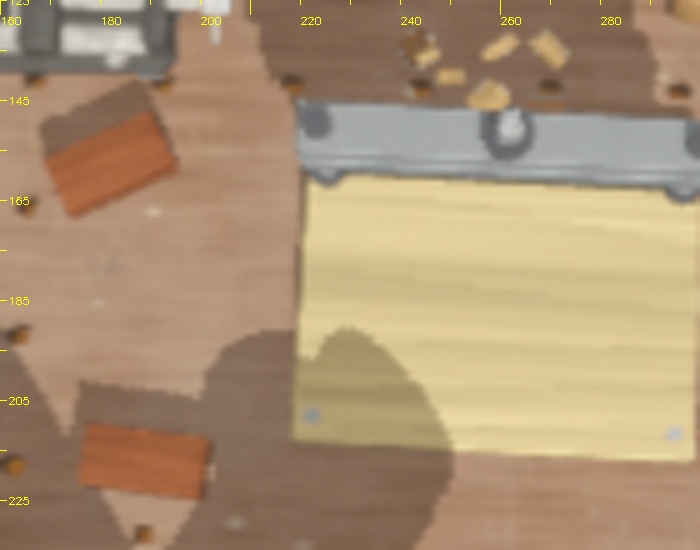

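The arm did not move: every row needs all six keys. Nothing in the scene has changed.

```bash
python3 -m inch '[{"dx":-4.25,"dy":-4.45,"dz":0,"wx":0,"wy":0,"wz":0},{"dx":-4.25,"dy":-4.45,"dz":0,"wx":0,"wy":0,"wz":0},{"dx":-4.25,"dy":-4.45,"dz":0,"wx":0,"wy":0,"wz":0},{"dx":-4.25,"dy":-4.45,"dz":0,"wx":0,"wy":0,"wz":0},{"dx":-4.25,"dy":-4.45,"dz":0,"wx":0,"wy":0,"wz":0},{"dx":-4.25,"dy":-4.45,"dz":0,"wx":0,"wy":0,"wz":0},{"dx":0,"dy":0,"dz":0,"wx":0,"wy":0,"wz":9.5},{"dx":0,"dy":0,"dz":0,"wx":0,"wy":0,"wz":9.5},{"dx":0,"dy":0,"dz":0,"wx":0,"wy":0,"wz":9.5},{"dx":0,"dy":0,"dz":0,"wx":0,"wy":0,"wz":9.5}]'; python3 -m inch '[{"dx":0,"dy":0,"dz":3,"wx":0,"wy":0,"wz":9.5},{"dx":0,"dy":0,"dz":3,"wx":0,"wy":0,"wz":9.5},{"dx":0,"dy":0,"dz":3,"wx":0,"wy":0,"wz":9.5},{"dx":0,"dy":0,"dz":3,"wx":0,"wy":0,"wz":9.5},{"dx":0,"dy":0,"dz":0,"wx":0,"wy":0,"wz":0}]'; python3 -c "
from h import *
goto(.362,.248,.08,ydeg=-6.2)
print(sense()['q'])"
```

```text
t: 1.45
tcp_pos: [0.3624, 0.2484, 0.3039]
tool_rot: [0.488, 0.873, -0.0, -0.0]
force: [0.2, -0.1, 0.0]
finger_gap: 1.0
gripper_force: 0.0
t: 2.08
tcp_pos: [0.3614, 0.2481, 0.1824]
tool_rot: [0.743, 0.669, -0.002, -0.001]
force: [0.1, -0.1, 0.1]
finger_gap: 0.997
gripper_force: 0.0
d cm [ 0.02  0.1  10.24] w deg [-0.3  0.1  0.2] q6 0.45
[ 3.45608098e-01  5.03608217e-01  2.00037989e+00 -8.95337433e-06
  6.42672770e-01  4.50313779e-01]
```

```bash
python3 -m inch '[{"dx":0,"dy":0.1,"dz":3.4,"wx":0,"wy":0,"wz":0},{"dx":0,"dy":0,"dz":3.4,"wx":0,"wy":0,"wz":0},{"dx":0,"dy":0,"dz":2.4,"wx":0,"wy":0,"wz":0},{"dx":0,"dy":0,"dz":1.0,"wx":0,"wy":0,"wz":0},{"dx":0,"dy":0,"dz":0,"wx":0,"wy":0,"wz":0}]'; python3 -m inch '[{"dx":0,"dy":0,"dz":0,"wx":0,"wy":0,"wz":0},{"dx":0,"dy":0,"dz":0,"wx":0,"wy":0,"wz":0},{"dx":0,"dy":0,"dz":0,"wx":0,"wy":0,"wz":0},{"dx":0,"dy":0,"dz":0,"wx":0,"wy":0,"wz":0},{"dx":0,"dy":0,"dz":0,"wx":0,"wy":0,"wz":0},{"dx":0,"dy":0,"dz":0,"wx":0,"wy":0,"wz":0}]' 0 40;  python3 -m inch '[{"dx":0,"dy":0,"dz":-3,"wx":0,"wy":0,"wz":0},{"dx":0,"dy":0,"dz":-3,"wx":0,"wy":0,"wz":0},{"dx":0,"dy":0,"dz":0,"wx":0,"wy":0,"wz":0}]';python3 -c "
from h import *
goto(.4916,-.0602,.14,ydeg=87.9)"
```

```text
t: 2.7
tcp_pos: [0.3639, 0.2486, 0.0823]
tool_rot: [0.743, 0.669, 0.0, 0.0]
force: [-0.3, 0.3, -0.2]
finger_gap: 0.999
gripper_force: 0.0
t: 3.45
tcp_pos: [0.3638, 0.2486, 0.0828]
tool_rot: [0.744, 0.669, 0.001, 0.0]
force: [-0.2, 0.4, 5.3]
finger_gap: 0.521
gripper_force: 41.1
t: 3.82
tcp_pos: [0.3643, 0.2488, 0.1437]
tool_rot: [0.744, 0.669, 0.002, 0.001]
force: [1.0, 0.7, -0.9]
finger_gap: 0.512
gripper_force: 41.6
d cm [-29.38  15.93   0.38] w deg [ 0.1 -0.3 86. ] q6 0.45
```

```bash
python3 -m inch '[{"dx":-4.9,"dy":2.65,"dz":-0.2,"wx":0,"wy":0,"wz":0},{"dx":-4.9,"dy":2.65,"dz":-0.2,"wx":0,"wy":0,"wz":0},{"dx":-4.9,"dy":2.65,"dz":0,"wx":0,"wy":0,"wz":0},{"dx":-4.9,"dy":2.65,"dz":0,"wx":0,"wy":0,"wz":0},{"dx":-4.9,"dy":2.65,"dz":0,"wx":0,"wy":0,"wz":0},{"dx":-4.9,"dy":2.65,"dz":0,"wx":0,"wy":0,"wz":0},{"dx":0,"dy":0,"dz":0,"wx":0,"wy":0,"wz":9.55},{"dx":0,"dy":0,"dz":0,"wx":0,"wy":0,"wz":9.55},{"dx":0,"dy":0,"dz":0,"wx":0,"wy":0,"wz":9.55},{"dx":0,"dy":0,"dz":0,"wx":0,"wy":0,"wz":9.55}]'; python3 -m inch '[{"dx":0,"dy":0,"dz":0,"wx":0,"wy":0,"wz":9.55},{"dx":0,"dy":0,"dz":0,"wx":0,"wy":0,"wz":9.55},{"dx":0,"dy":0,"dz":0,"wx":0,"wy":0,"wz":9.55},{"dx":0,"dy":0,"dz":0,"wx":0,"wy":0,"wz":9.55},{"dx":0,"dy":0,"dz":0,"wx":0,"wy":0,"wz":9.55},{"dx":0,"dy":0,"dz":0,"wx":0,"wy":0,"wz":0},{"dx":0,"dy":0,"dz":0,"wx":0,"wy":0,"wz":0}]'; python3 -c "
from h import *
goto(.4916,-.0602,.101,ydeg=87.9)
im=eyes.snapshot('top')
for r in reds(im,.1): print(r)"
```

```text
t: 5.08
tcp_pos: [0.4897, -0.0607, 0.1448]
tool_rot: [0.923, 0.386, -0.001, -0.001]
force: [-0.2, 1.3, -1.0]
finger_gap: 0.515
gripper_force: 41.5
t: 5.95
tcp_pos: [0.49, -0.0607, 0.1454]
tool_rot: [1.0, -0.017, -0.001, -0.0]
force: [0.3, 0.7, -1.1]
finger_gap: 0.517
gripper_force: 41.5
d cm [ 0.16 -0.05  4.44] w deg [-0.   0.1  0.2] q6 1.25
(array([176.5, 159.7]), array([0.5583, 0.288 ]), 'long axis deg', np.float64(24.9), array([0.045, 0.048]))
```

```bash
python3 -m inch '[{"dx":0.1,"dy":0,"dz":2,"wx":0,"wy":0,"wz":0},{"dx":0,"dy":0,"dz":1.2,"wx":0,"wy":0,"wz":0},{"dx":0,"dy":0,"dz":0.7,"wx":0,"wy":0,"wz":0},{"dx":0,"dy":0,"dz":0.45,"wx":0,"wy":0,"wz":0},{"dx":0,"dy":0,"dz":0,"wx":0,"wy":0,"wz":0},{"dx":0,"dy":0,"dz":0,"wx":0,"wy":0,"wz":0}]'; python3 -m inch '[{"dx":0,"dy":0,"dz":0,"wx":0,"wy":0,"wz":0},{"dx":0,"dy":0,"dz":0,"wx":0,"wy":0,"wz":0},{"dx":0,"dy":0,"dz":0,"wx":0,"wy":0,"wz":0},{"dx":0,"dy":0,"dz":0,"wx":0,"wy":0,"wz":0}]' 0.8;  python3 -m inch '[{"dx":0,"dy":0,"dz":-5,"wx":0,"wy":0,"wz":0},{"dx":0,"dy":0,"dz":-5,"wx":0,"wy":0,"wz":0},{"dx":-2,"dy":-5,"dz":-2,"wx":0,"wy":0,"wz":0},{"dx":-2,"dy":-5,"dz":0,"wx":0,"wy":0,"wz":0},{"dx":-2,"dy":-5,"dz":0,"wx":0,"wy":0,"wz":0}]' 1;python3 -c "
from h import *
im=eyes.snapshot('top')
for r in reds(im,.03): print(r)
crop(im,160,125,140,110,5,'b2.png')"
```

```text
t: 6.75
tcp_pos: [0.4915, -0.0608, 0.1027]
tool_rot: [1.0, -0.018, 0.0, 0.0]
force: [0.5, -0.4, -0.8]
finger_gap: 0.515
gripper_force: 41.6
t: 7.25
tcp_pos: [0.4913, -0.0608, 0.1025]
tool_rot: [1.0, -0.018, 0.0, 0.0]
force: [0.4, 0.8, -0.1]
finger_gap: 0.798
gripper_force: 0.0
t: 7.88
tcp_pos: [0.4362, 0.0924, 0.223]
tool_rot: [1.0, -0.018, 0.001, -0.0]
force: [-0.2, -0.1, 0.8]
finger_gap: 1.0
gripper_force: 0.0
(array([272.5, 183.5]), array([ 0.4918, -0.0597]), 'long axis deg', np.float64(0.4), array([0.041, 0.087]))
(array([181.8, 157.5]), array([0.5854, 0.2826]), 'long axis deg', np.float64(116.9), array([0.09 , 0.054]))
```

View pics/b2.png

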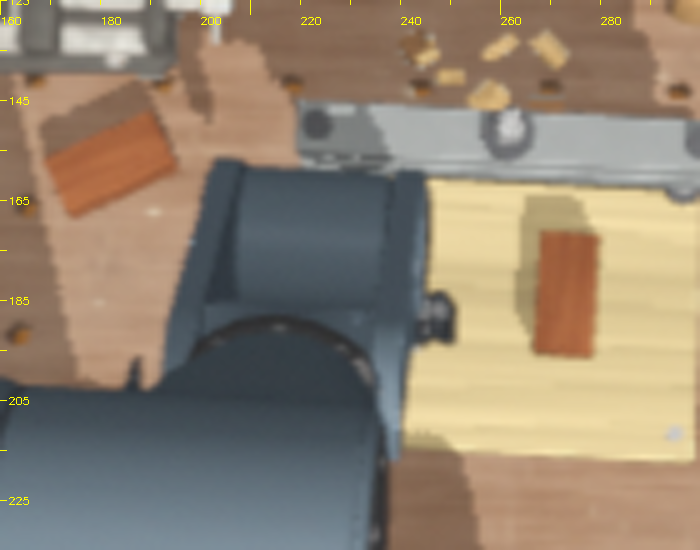

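Offcut 1 is on the bed at about (272,183), well aligned; offcut 2 has not been moved. I'll fetch it next.

```bash
python3 -c "
from h import *
a=px2w('top',[(169,157),(190.6,147.6)],.03)[:,:2]; m=a.mean(0); d=a[1]-a[0]; print(np.linalg.norm(d),np.degrees(np.arctan2(d[1],d[0]))); n=np.array([d[1],-d[0]])/np.linalg.norm(d); print(m+.0225*n,m-.0225*n)
goto(.587,.283,.082,ydeg=27)"
```

```text
0.08813586362200963 -64.38584151798426
[0.58522891 0.28121169] [0.62580656 0.30066558]
d cm [ 14.97 -19.05  14.03] w deg [ 0.   0.4 61.1] q6 1.57
```

```bash
python3 -m inch '[{"dx":3.7,"dy":-4.75,"dz":0,"wx":0,"wy":0,"wz":0},{"dx":3.7,"dy":-4.75,"dz":0,"wx":0,"wy":0,"wz":0},{"dx":3.7,"dy":-4.75,"dz":0,"wx":0,"wy":0,"wz":0},{"dx":3.7,"dy":-4.75,"dz":0,"wx":0,"wy":0,"wz":0},{"dx":0,"dy":0,"dz":0,"wx":0,"wy":0,"wz":-9.9},{"dx":0,"dy":0,"dz":0,"wx":0,"wy":0,"wz":-9.9},{"dx":0,"dy":0,"dz":0,"wx":0,"wy":0,"wz":-9.9},{"dx":0,"dy":0,"dz":0,"wx":0,"wy":0,"wz":-9.9},{"dx":0,"dy":0,"dz":0,"wx":0,"wy":0,"wz":-9.9},{"dx":0,"dy":0,"dz":0,"wx":0,"wy":0,"wz":-9.9}]' 0.75; python3 -m inch '[{"dx":0,"dy":0,"dz":0,"wx":0,"wy":0,"wz":-9.9},{"dx":0,"dy":0,"dz":0,"wx":0,"wy":0,"wz":-9.9},{"dx":0,"dy":0,"dz":0,"wx":0,"wy":0,"wz":-9.9},{"dx":0,"dy":0,"dz":0,"wx":0,"wy":0,"wz":-9.9},{"dx":0,"dy":0,"dz":0,"wx":0,"wy":0,"wz":-9.9},{"dx":0,"dy":0,"dz":0,"wx":0,"wy":0,"wz":-9.9},{"dx":0,"dy":0,"dz":0,"wx":0,"wy":0,"wz":0},{"dx":0,"dy":0,"dz":0,"wx":0,"wy":0,"wz":0}]'; python3 -c "
from h import *
goto(.5855,.282,.082,ydeg=26.5)
im=eyes.snapshot('side')
print(w2px('side',[.5855,.282,.03]))
crop(im,180,100,150,110,5,'b3.png')"
```

```text
t: 9.18
tcp_pos: [0.5912, 0.2755, 0.222]
tool_rot: [0.876, 0.482, -0.001, -0.0]
force: [0.6, -0.4, 0.2]
finger_gap: 0.748
gripper_force: 0.0
t: 10.18
tcp_pos: [0.5913, 0.2757, 0.2222]
tool_rot: [0.525, 0.851, -0.0, -0.0]
force: [-0.4, -0.6, -0.3]
finger_gap: 0.745
gripper_force: 0.0
d cm [ 0.83 -0.23 14.02] w deg [-0.  -0.   0.1] q6 -0.2
[[257.05457188 176.82217254]]
```

View pics/b3.png

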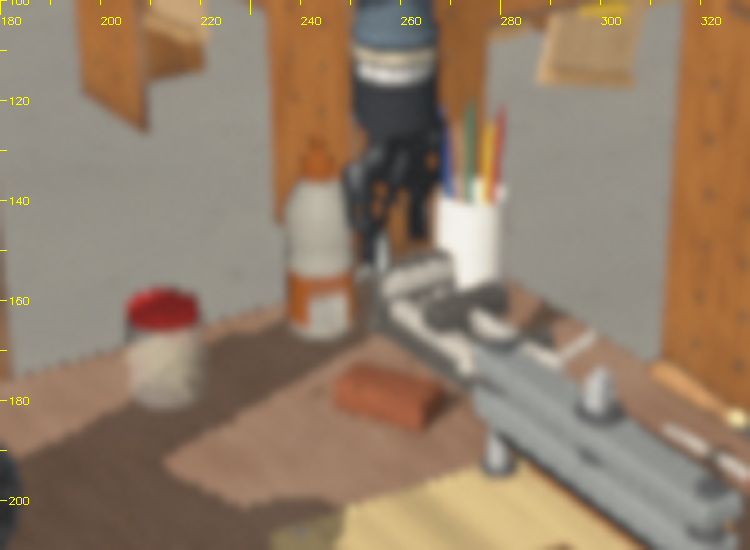

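The side view puts the block's top centre at about (258,176), against a prediction of (257,177). I'll descend.

```bash
python3 -m inch '[{"dx":0.8,"dy":-0.2,"dz":4,"wx":0,"wy":0,"wz":0},{"dx":0,"dy":0,"dz":4,"wx":0,"wy":0,"wz":0},{"dx":0,"dy":0,"dz":4,"wx":0,"wy":0,"wz":0},{"dx":0,"dy":0,"dz":1.9,"wx":0,"wy":0,"wz":0},{"dx":0,"dy":0,"dz":0,"wx":0,"wy":0,"wz":0},{"dx":0,"dy":0,"dz":0,"wx":0,"wy":0,"wz":0}]'; python3 -m inch '[{"dx":0,"dy":0,"dz":0,"wx":0,"wy":0,"wz":0},{"dx":0,"dy":0,"dz":0,"wx":0,"wy":0,"wz":0},{"dx":0,"dy":0,"dz":0,"wx":0,"wy":0,"wz":0},{"dx":0,"dy":0,"dz":0,"wx":0,"wy":0,"wz":0},{"dx":0,"dy":0,"dz":0,"wx":0,"wy":0,"wz":0}]' 0 40;  python3 -m inch '[{"dx":0,"dy":0,"dz":-5,"wx":0,"wy":0,"wz":0},{"dx":0,"dy":0,"dz":-5,"wx":0,"wy":0,"wz":0},{"dx":0,"dy":0,"dz":0,"wx":0,"wy":0,"wz":0}]';python3 -c "
from h import *
goto(.495,.0297,.14,ydeg=87.9)"
```

```text
t: 10.98
tcp_pos: [0.5871, 0.2824, 0.0849]
tool_rot: [0.524, 0.851, 0.001, 0.001]
force: [-0.3, -1.3, -0.4]
finger_gap: 0.749
gripper_force: 0.0
t: 11.6
tcp_pos: [0.5875, 0.2825, 0.0856]
tool_rot: [0.524, 0.851, 0.002, 0.001]
force: [0.5, -0.0, 6.9]
finger_gap: 0.52
gripper_force: 43.1
t: 11.98
tcp_pos: [0.5884, 0.2828, 0.1883]
tool_rot: [0.524, 0.852, 0.004, 0.003]
force: [0.9, -0.0, -1.0]
finger_gap: 0.516
gripper_force: 42.3
d cm [-18.39 -19.78   4.68] w deg [  0.4   0.4 -61.1] q6 -0.19
```

```bash
python3 -m inch '[{"dx":0,"dy":0,"dz":-4.5,"wx":0,"wy":0,"wz":0},{"dx":-3.7,"dy":-3.95,"dz":0,"wx":0,"wy":0,"wz":0},{"dx":-3.7,"dy":-3.95,"dz":0,"wx":0,"wy":0,"wz":0},{"dx":-3.7,"dy":-3.95,"dz":0,"wx":0,"wy":0,"wz":0},{"dx":-3.7,"dy":-3.95,"dz":0,"wx":0,"wy":0,"wz":0},{"dx":-3.7,"dy":-3.95,"dz":0,"wx":0,"wy":0,"wz":0},{"dx":0,"dy":0,"dz":0,"wx":0,"wy":0,"wz":-10.2},{"dx":0,"dy":0,"dz":0,"wx":0,"wy":0,"wz":-10.2},{"dx":0,"dy":0,"dz":0,"wx":0,"wy":0,"wz":-10.2},{"dx":0,"dy":0,"dz":0,"wx":0,"wy":0,"wz":-10.2}]'; python3 -m inch '[{"dx":0,"dy":0,"dz":4,"wx":0,"wy":0,"wz":-10.2},{"dx":0,"dy":0,"dz":3.5,"wx":0,"wy":0,"wz":-10.2},{"dx":0,"dy":0,"dz":0,"wx":0,"wy":0,"wz":0},{"dx":0,"dy":0,"dz":0,"wx":0,"wy":0,"wz":0}]'; python3 -c "
from h import *
goto(.495,.0297,.104,ydeg=87.9)"
```

```text
t: 13.22
tcp_pos: [0.4919, 0.028, 0.2273]
tool_rot: [0.192, 0.981, -0.0, -0.001]
force: [-0.1, -0.4, -1.1]
finger_gap: 0.519
gripper_force: 42.3
t: 13.72
tcp_pos: [0.4929, 0.028, 0.1536]
tool_rot: [0.019, 1.0, 0.0, -0.0]
force: [0.1, -0.3, -1.1]
finger_gap: 0.515
gripper_force: 42.2
d cm [-0.2   0.18  4.96] w deg [ 0.  -0.  -0.1] q6 -1.7
```

```bash
python3 -m inch '[{"dx":-0.2,"dy":0.2,"dz":2.4,"wx":0,"wy":0,"wz":0},{"dx":0,"dy":0,"dz":1.4,"wx":0,"wy":0,"wz":0},{"dx":0,"dy":0,"dz":0.7,"wx":0,"wy":0,"wz":0},{"dx":0,"dy":0,"dz":0.55,"wx":0,"wy":0,"wz":0},{"dx":0,"dy":0,"dz":0,"wx":0,"wy":0,"wz":0},{"dx":0,"dy":0,"dz":0,"wx":0,"wy":0,"wz":0}]'; python3 -m inch '[{"dx":0,"dy":0,"dz":0,"wx":0,"wy":0,"wz":0},{"dx":0,"dy":0,"dz":0,"wx":0,"wy":0,"wz":0},{"dx":0,"dy":0,"dz":0,"wx":0,"wy":0,"wz":0},{"dx":0,"dy":0,"dz":0,"wx":0,"wy":0,"wz":0}]' 0.75;  python3 -m inch '[{"dx":0,"dy":0,"dz":-5,"wx":0,"wy":0,"wz":0},{"dx":0,"dy":0,"dz":-5,"wx":0,"wy":0,"wz":0},{"dx":0,"dy":-4,"dz":-4,"wx":0,"wy":0,"wz":0},{"dx":0,"dy":-6,"dz":0,"wx":0,"wy":0,"wz":0},{"dx":0,"dy":-6,"dz":0,"wx":0,"wy":0,"wz":0},{"dx":0,"dy":-6,"dz":0,"wx":0,"wy":0,"wz":0},{"dx":0,"dy":-6,"dz":0,"wx":0,"wy":0,"wz":0}]';python3 -c "
from h import *
im=eyes.snapshot('top')
for r in reds(im,.048): print(r)
goto(.574,-.32,.2,ydeg=-4.5)
a=px2w('top',[(337,134),(332.4,192.4),(349.8,134.6),(346.4,194)],.02)[:,:2]
for i,j in((0,1),(2,3)): d=a[i]-a[j];print(np.degrees(np.arctan2(d[1],d[0])),np.linalg.norm(d))
crop(im,310,120,100,115,5,'se.png')
"
```

```text
t: 14.48
tcp_pos: [0.4952, 0.0298, 0.1035]
tool_rot: [0.018, 1.0, -0.0, 0.0]
force: [-1.0, -1.1, 4.0]
finger_gap: 0.516
gripper_force: 43.0
t: 14.98
tcp_pos: [0.495, 0.0299, 0.1028]
tool_rot: [0.018, 1.0, 0.0, -0.0]
force: [0.1, 0.1, -0.2]
finger_gap: 0.75
gripper_force: 0.0
t: 15.85
tcp_pos: [0.4846, -0.2517, 0.2429]
tool_rot: [0.018, 1.0, 0.0, 0.0]
force: [0.4, 0.1, -0.4]
finger_gap: 0.749
gripper_force: 0.0
d cm [-9.04 -5.59  4.43] w deg [ -0.6  -0.2 -87.8] q6 -2.22
-5.253362392684146 0.22856963406848702
-4.372008216465021 0.23182708196281482
```

View pics/se.png

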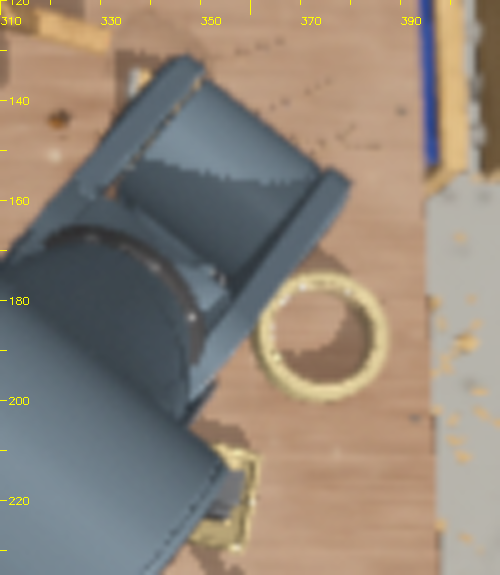

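The arm hides the straightedge, which nothing has touched, so its first fix (grip near (0.574,-0.334)) stands. I'll go above it.

```bash
python3 -m inch '[{"dx":-4.5,"dy":-4.1,"dz":0,"wx":0,"wy":0,"wz":2.7},{"dx":-4.5,"dy":-4.1,"dz":0,"wx":0,"wy":0,"wz":0},{"dx":0,"dy":0,"dz":5,"wx":0,"wy":0,"wz":0},{"dx":0,"dy":0,"dz":0,"wx":0,"wy":0,"wz":0},{"dx":0,"dy":0,"dz":0,"wx":0,"wy":0,"wz":0}]';python3 -c "
from h import *
goto(.574,-.334,.101,ydeg=85.2)
im=eyes.snapshot('top')
for r in reds(im,.048): print(r)
im=eyes.snapshot('side'); print(w2px('side',[[.574,-.334,.062],[.574,-.334,.045]]))
crop(im,250,170,200,120,4,'se2.png')"
```

```text
t: 16.52
tcp_pos: [0.5697, -0.3364, 0.1934]
tool_rot: [0.041, 0.999, 0.0, -0.0]
force: [-0.1, 0.8, 0.6]
finger_gap: 0.748
gripper_force: 0.0
d cm [-0.42  0.27  9.24] w deg [ 0.  -0.   0.1] q6 -2.19
[[354.48522091 240.31486139]
 [353.9821984  244.39734049]]
```

View pics/se2.png

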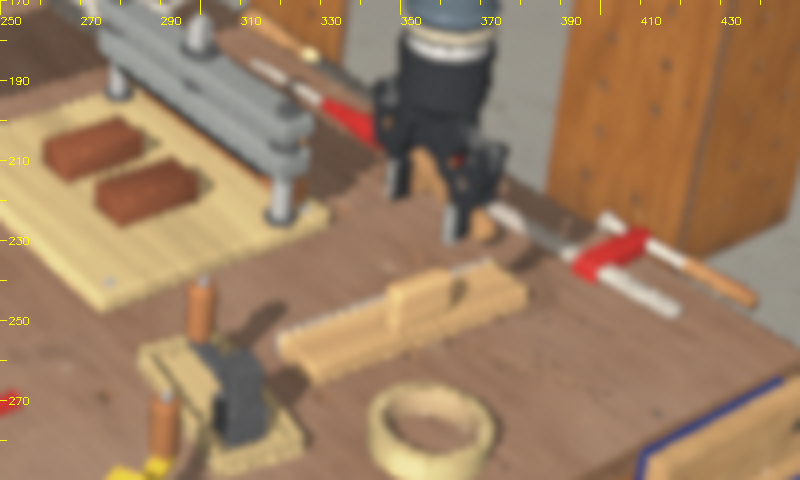

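The fin's top is at about (355,240.5), as predicted, and both offcuts are on the bed. I'll grip the fin.

```bash
python3 -m inch '[{"dx":-0.4,"dy":0.3,"dz":4,"wx":0,"wy":0,"wz":0},{"dx":0,"dy":0,"dz":3.2,"wx":0,"wy":0,"wz":0},{"dx":0,"dy":0,"dz":2.0,"wx":0,"wy":0,"wz":0},{"dx":0,"dy":0,"dz":0,"wx":0,"wy":0,"wz":0},{"dx":0,"dy":0,"dz":0,"wx":0,"wy":0,"wz":0}]'; python3 -m inch '[{"dx":0,"dy":0,"dz":0,"wx":0,"wy":0,"wz":0},{"dx":0,"dy":0,"dz":0,"wx":0,"wy":0,"wz":0},{"dx":0,"dy":0,"dz":0,"wx":0,"wy":0,"wz":0},{"dx":0,"dy":0,"dz":0,"wx":0,"wy":0,"wz":0},{"dx":0,"dy":0,"dz":0,"wx":0,"wy":0,"wz":0},{"dx":0,"dy":0,"dz":0,"wx":0,"wy":0,"wz":0},{"dx":0,"dy":0,"dz":0,"wx":0,"wy":0,"wz":0}]' 0 80;  python3 -m inch '[{"dx":0,"dy":0,"dz":-5,"wx":0,"wy":0,"wz":0},{"dx":0,"dy":0,"dz":-5,"wx":0,"wy":0,"wz":0},{"dx":0,"dy":0,"dz":0,"wx":0,"wy":0,"wz":0}]';python3 -c "
from h import *
goto(.5233-.14,-.0164+.005,.2)"
```

```text
t: 17.25
tcp_pos: [0.575, -0.3351, 0.1025]
tool_rot: [0.041, 0.999, -0.001, 0.001]
force: [0.5, -0.3, -0.3]
finger_gap: 0.744
gripper_force: 0.0
t: 18.12
tcp_pos: [0.5745, -0.3347, 0.1018]
tool_rot: [0.041, 0.999, -0.0, 0.001]
force: [-0.4, 1.1, 5.7]
finger_gap: 0.201
gripper_force: 78.9
t: 18.5
tcp_pos: [0.576, -0.336, 0.205]
tool_rot: [0.041, 0.999, -0.003, 0.004]
force: [-0.3, -0.1, -2.5]
finger_gap: 0.197
gripper_force: 78.6
d cm [21.89 30.75  0.17] w deg [0. 0. 0.] q6 -2.18
```

```bash
python3 -m inch '[{"dx":0,"dy":0,"dz":-3,"wx":0,"wy":0,"wz":0},{"dx":0,"dy":4.4,"dz":0,"wx":0,"wy":0,"wz":0},{"dx":3.6,"dy":4.4,"dz":0,"wx":0,"wy":0,"wz":0},{"dx":3.6,"dy":4.4,"dz":0,"wx":0,"wy":0,"wz":0},{"dx":3.6,"dy":4.4,"dz":0,"wx":0,"wy":0,"wz":0},{"dx":3.6,"dy":4.4,"dz":0,"wx":0,"wy":0,"wz":0},{"dx":3.6,"dy":4.4,"dz":0,"wx":0,"wy":0,"wz":0},{"dx":3.4,"dy":4.4,"dz":0,"wx":0,"wy":0,"wz":0},{"dx":0,"dy":0,"dz":0,"wx":0,"wy":0,"wz":9.7},{"dx":0,"dy":0,"dz":0,"wx":0,"wy":0,"wz":9.7}]'; python3 -m inch '[{"dx":0,"dy":0,"dz":0,"wx":0,"wy":0,"wz":9.7},{"dx":0,"dy":0,"dz":0,"wx":0,"wy":0,"wz":9.7},{"dx":0,"dy":0,"dz":0,"wx":0,"wy":0,"wz":9.7},{"dx":0,"dy":0,"dz":0,"wx":0,"wy":0,"wz":9.7},{"dx":0,"dy":0,"dz":0,"wx":0,"wy":0,"wz":9.7},{"dx":0,"dy":0,"dz":0,"wx":0,"wy":0,"wz":9.7},{"dx":0,"dy":0,"dz":0,"wx":0,"wy":0,"wz":9.7},{"dx":0,"dy":0,"dz":0,"wx":0,"wy":0,"wz":0},{"dx":0,"dy":0,"dz":0,"wx":0,"wy":0,"wz":0}]'; python3 -c "
from h import *
goto(.388,-.0114,.121,ydeg=-2.1)
im=eyes.snapshot('top')
for r in reds(im,.048): print(r)
crop(im,200,135,130,115,6,'pu.png')"
```

```text
t: 19.75
tcp_pos: [0.3849, -0.0087, 0.2299]
tool_rot: [0.211, 0.977, 0.0, -0.002]
force: [0.7, -0.6, -1.9]
finger_gap: 0.193
gripper_force: 92.6
t: 20.88
tcp_pos: [0.3859, -0.0096, 0.2303]
tool_rot: [0.719, 0.695, -0.0, -0.001]
force: [-0.7, 0.8, -1.0]
finger_gap: 0.196
gripper_force: 92.4
d cm [-0.18  0.23 10.93] w deg [-0.1 -0.   0.2] q6 -0.28
```

View pics/pu.png

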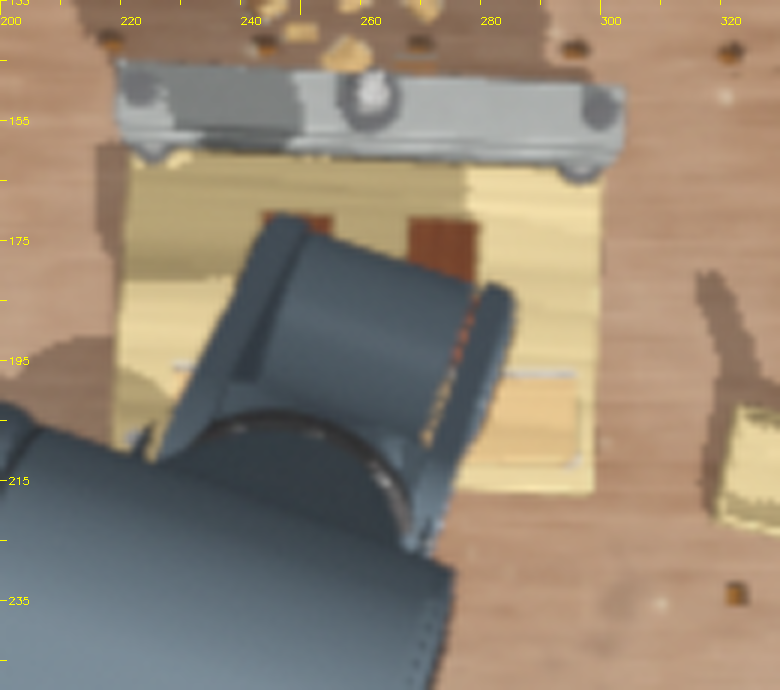

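The straightedge lies parallel to the bed's front, with both offcuts ahead of it. I'll lower it and push.

```bash
python3 -m inch '[{"dx":-0.2,"dy":0.2,"dz":4,"wx":0,"wy":0,"wz":0},{"dx":0,"dy":0,"dz":4,"wx":0,"wy":0,"wz":0},{"dx":0,"dy":0,"dz":1.9,"wx":0,"wy":0,"wz":0},{"dx":0,"dy":0,"dz":0.9,"wx":0,"wy":0,"wz":0},{"dx":0,"dy":0,"dz":0,"wx":0,"wy":0,"wz":0},{"dx":0,"dy":0,"dz":0,"wx":0,"wy":0,"wz":0}]';  python3 -m inch '[{"dx":0,"dy":1,"dz":0,"wx":0,"wy":0,"wz":0},{"dx":0,"dy":1,"dz":0,"wx":0,"wy":0,"wz":0},{"dx":0,"dy":1,"dz":0,"wx":0,"wy":0,"wz":0},{"dx":0,"dy":0.8,"dz":0,"wx":0,"wy":0,"wz":0},{"dx":0,"dy":0.8,"dz":0,"wx":0,"wy":0,"wz":0},{"dx":0,"dy":0.8,"dz":0,"wx":0,"wy":0,"wz":0},{"dx":0,"dy":0.8,"dz":0,"wx":0,"wy":0,"wz":0},{"dx":0,"dy":0.8,"dz":0,"wx":0,"wy":0,"wz":0}]'; python3 -c "
from h import *
goto(.5233-.05,-.0164+.0019,.121,ydeg=-2.1)"
```

```text
t: 21.68
tcp_pos: [0.3888, -0.0119, 0.1231]
tool_rot: [0.719, 0.695, 0.0, 0.0]
force: [-0.0, 1.0, -2.5]
finger_gap: 0.196
gripper_force: 93.9
t: 22.68
tcp_pos: [0.4588, -0.0144, 0.1229]
tool_rot: [0.72, 0.694, -0.0, -0.0]
force: [-2.4, -0.3, -1.5]
finger_gap: 0.197
gripper_force: 93.9
d cm [0.04 1.45 0.19] w deg [-0. -0.  0.] q6 -0.24
```

```bash
python3 -m inch '[{"dx":0,"dy":0.5,"dz":0,"wx":0,"wy":0,"wz":0},{"dx":0,"dy":0.3,"dz":0,"wx":0,"wy":0,"wz":0},{"dx":0,"dy":0.3,"dz":0,"wx":0,"wy":0,"wz":0},{"dx":0,"dy":0,"dz":0,"wx":0,"wy":0,"wz":0}]';python3 -m inch '[{"dx":0,"dy":0.2,"dz":0,"wx":0,"wy":0,"wz":0},{"dx":0,"dy":0,"dz":0,"wx":0,"wy":0,"wz":0}]';python3 -m inch '[{"dx":0,"dy":0.2,"dz":0,"wx":0,"wy":0,"wz":0},{"dx":0,"dy":0,"dz":0,"wx":0,"wy":0,"wz":0}]'; python3 -c "
from h import *
print(sense()['ft_torque'])
goto(.5233-.05,-.0164+.0019,.121,ydeg=-2.1)"
```

```text
t: 23.18
tcp_pos: [0.4698, -0.0148, 0.1229]
tool_rot: [0.72, 0.694, 0.0, 0.0]
force: [-0.8, -0.2, -2.5]
finger_gap: 0.192
gripper_force: 93.8
t: 23.42
tcp_pos: [0.4715, -0.0148, 0.1229]
tool_rot: [0.72, 0.694, 0.0, 0.0]
force: [-0.6, -0.5, -1.8]
finger_gap: 0.196
gripper_force: 93.8
t: 23.68
tcp_pos: [0.4736, -0.015, 0.1229]
tool_rot: [0.72, 0.694, 0.0, 0.0]
force: [-1.2, -0.3, -2.0]
finger_gap: 0.196
gripper_force: 93.8
[-0.00170733  0.16073396  0.01295075]
d cm [ 0.04 -0.04  0.19] w deg [0.  0.  0.1] q6 -0.23
```

```bash
for i in 1; do python3 -m inch '[{"dx":0,"dy":0.15,"dz":0,"wx":0,"wy":0,"wz":0},{"dx":0,"dy":0,"dz":0,"wx":0,"wy":0,"wz":0}]' | grep -E 'force|pos'; python3 -m inch '[{"dx":0,"dy":0.15,"dz":0,"wx":0,"wy":0,"wz":0},{"dx":0,"dy":0,"dz":0,"wx":0,"wy":0,"wz":0}]'| grep -E 'force|pos';python3 -m inch '[{"dx":0,"dy":0.1,"dz":0,"wx":0,"wy":0,"wz":0},{"dx":0,"dy":0,"dz":0,"wx":0,"wy":0,"wz":0}]'| grep -E 'force|pos'; done
```

```text
tcp_pos: [0.4751, -0.015, 0.1229]
force: [-0.9, 0.3, -1.4]
gripper_force: 93.9
tcp_pos: [0.4757, -0.0149, 0.1229]
force: [-2.7, 0.0, -1.6]
gripper_force: 94.2
tcp_pos: [0.476, -0.0148, 0.1227]
force: [-5.8, -1.1, 0.1]
gripper_force: 94.3
```

```bash
python3 -m inch '[{"dx":0,"dy":0.15,"dz":0,"wx":0,"wy":0,"wz":0},{"dx":0,"dy":0,"dz":0,"wx":0,"wy":0,"wz":0}]' | grep -E 'force|pos'; python3 -m inch '[{"dx":0,"dy":0.15,"dz":0,"wx":0,"wy":0,"wz":0},{"dx":0,"dy":0,"dz":0,"wx":0,"wy":0,"wz":0},{"dx":0,"dy":0,"dz":0,"wx":0,"wy":0,"wz":0}]'| grep -E 'force|pos|rot'; python3 -c "
from h import *
print(sense()['ft_torque'])
im=eyes.snapshot('side')
crop(im,215,160,130,100,6,'pu2.png')"
```

```text
tcp_pos: [0.4763, -0.0147, 0.1226]
force: [-7.7, -2.4, 1.3]
gripper_force: 94.4
tcp_pos: [0.4766, -0.0146, 0.1225]
tool_rot: [0.719, 0.695, -0.003, -0.004]
force: [-8.1, -2.5, 1.4]
gripper_force: 94.8
[-0.44874725  1.51798978  0.09559332]
```

View pics/pu2.png

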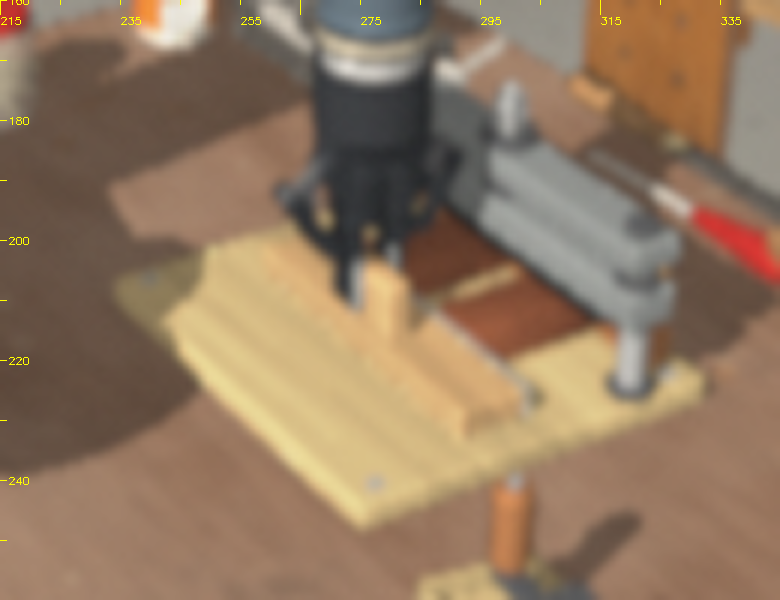

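Both offcuts' ends are under the bar and the straightedge bears evenly on them (8 N, hardly any yaw moment). I'll back off and check the row.

```bash
python3 -m inch '[{"dx":0,"dy":-1.5,"dz":0,"wx":0,"wy":0,"wz":0},{"dx":0,"dy":-3,"dz":0,"wx":0,"wy":0,"wz":0},{"dx":0,"dy":-5,"dz":-2,"wx":0,"wy":0,"wz":0},{"dx":0,"dy":0,"dz":-5,"wx":0,"wy":0,"wz":0},{"dx":0,"dy":0,"dz":-5,"wx":0,"wy":0,"wz":0},{"dx":0,"dy":0,"dz":0,"wx":0,"wy":0,"wz":-9.7},{"dx":0,"dy":0,"dz":0,"wx":0,"wy":0,"wz":-9.7},{"dx":0,"dy":0,"dz":0,"wx":0,"wy":0,"wz":-9.7},{"dx":0,"dy":0,"dz":0,"wx":0,"wy":0,"wz":-9.7}]'; python3 -m inch '[{"dx":0,"dy":0,"dz":0,"wx":0,"wy":0,"wz":-9.7},{"dx":0,"dy":0,"dz":0,"wx":0,"wy":0,"wz":-9.7},{"dx":0,"dy":0,"dz":0,"wx":0,"wy":0,"wz":-9.7},{"dx":0,"dy":0,"dz":0,"wx":0,"wy":0,"wz":-9.7},{"dx":0,"dy":0,"dz":0,"wx":0,"wy":0,"wz":-9.7},{"dx":0,"dy":0,"dz":0,"wx":0,"wy":0,"wz":0},{"dx":0,"dy":0,"dz":0,"wx":0,"wy":0,"wz":0}]'; python3 -c "
from h import *
goto(.575,-.335,.23,ydeg=85.2)"
```

```text
t: 26.22
tcp_pos: [0.387, -0.0121, 0.2435]
tool_rot: [0.446, 0.895, 0.001, 0.003]
force: [0.4, -0.6, -3.1]
finger_gap: 0.191
gripper_force: 93.9
t: 27.1
tcp_pos: [0.3861, -0.0119, 0.2431]
tool_rot: [0.043, 0.999, -0.0, 0.001]
force: [-0.4, -0.5, -1.1]
finger_gap: 0.193
gripper_force: 93.9
d cm [-21.58 -30.58   1.37] w deg [-0.   0.1 -0.1] q6 -1.81
```

```bash
python3 -m inch '[{"dx":-3.6,"dy":-4.4,"dz":0,"wx":0,"wy":0,"wz":0},{"dx":-3.6,"dy":-4.4,"dz":0,"wx":0,"wy":0,"wz":0},{"dx":-3.6,"dy":-4.4,"dz":0,"wx":0,"wy":0,"wz":0},{"dx":-3.6,"dy":-4.4,"dz":0,"wx":0,"wy":0,"wz":0},{"dx":-3.6,"dy":-4.4,"dz":0,"wx":0,"wy":0,"wz":0},{"dx":-3.6,"dy":-4.3,"dz":0,"wx":0,"wy":0,"wz":0},{"dx":0,"dy":-4.3,"dz":0,"wx":0,"wy":0,"wz":0},{"dx":0,"dy":0,"dz":5,"wx":0,"wy":0,"wz":0},{"dx":0,"dy":0,"dz":5,"wx":0,"wy":0,"wz":0},{"dx":0,"dy":0,"dz":0,"wx":0,"wy":0,"wz":0}]'; python3 -c "
from h import *
goto(.575,-.335,.1025,ydeg=85.2)
im=eyes.snapshot('top')
for r in reds(im,.048): print(r)
cv2.imwrite('pics/chk.png',im[:,:,::-1])"
```

```text
t: 28.35
tcp_pos: [0.5725, -0.3326, 0.1379]
tool_rot: [0.042, 0.999, 0.004, -0.005]
force: [0.2, -0.3, -1.8]
finger_gap: 0.196
gripper_force: 93.8
d cm [-0.3  -0.25  3.53] w deg [ 0.4 -0.5 -0. ] q6 -2.18
(array([249. , 168.5]), array([0.5432, 0.0287]), 'long axis deg', np.float64(1.0), array([0.037, 0.057]))
```

```bash
python3 -m inch '[{"dx":-0.3,"dy":-0.2,"dz":2,"wx":0,"wy":0,"wz":0},{"dx":0,"dy":0,"dz":1,"wx":0,"wy":0,"wz":0},{"dx":0,"dy":0,"dz":0.6,"wx":0,"wy":0,"wz":0},{"dx":0,"dy":0,"dz":0,"wx":0,"wy":0,"wz":0},{"dx":0,"dy":0,"dz":0,"wx":0,"wy":0,"wz":0}]';python3 -m inch '[{"dx":0,"dy":0,"dz":0,"wx":0,"wy":0,"wz":0},{"dx":0,"dy":0,"dz":0,"wx":0,"wy":0,"wz":0},{"dx":0,"dy":0,"dz":0,"wx":0,"wy":0,"wz":0},{"dx":0,"dy":0,"dz":0,"wx":0,"wy":0,"wz":0}]' 0.7;python3 -m inch '[{"dx":0,"dy":0,"dz":-5,"wx":0,"wy":0,"wz":0},{"dx":0,"dy":0,"dz":-5,"wx":0,"wy":0,"wz":0},{"dx":0,"dy":0,"dz":-5,"wx":0,"wy":0,"wz":0},{"dx":4,"dy":-4,"dz":0,"wx":0,"wy":0,"wz":0},{"dx":4,"dy":-4,"dz":0,"wx":0,"wy":0,"wz":0},{"dx":4,"dy":-4,"dz":0,"wx":0,"wy":0,"wz":0},{"dx":4,"dy":-3,"dz":0,"wx":0,"wy":0,"wz":0},{"dx":4,"dy":-3,"dz":0,"wx":0,"wy":0,"wz":0},{"dx":4,"dy":-2,"dz":0,"wx":0,"wy":0,"wz":0},{"dx":0,"dy":0,"dz":0,"wx":0,"wy":0,"wz":0}]'; python3 - <<'E'
from h import *
t=eyes.snapshot('top'); s=eyes.snapshot('side')
for r in reds(t,.048): print(r)
for n,i in(('t',t),('s',s)): cv2.imwrite(f'pics/{n}1.png',i[:,:,::-1])
A=cv2.resize(t[135:185,205:305],None,fx=4,fy=4,interpolation=2); B=cv2.resize(t[195:245,305:405],None,fx=4,fy=4,interpolation=2)
C=cv2.resize(t[125:200,325:400],None,fx=4,fy=4,interpolation=2); D=cv2.resize(s[225:300,275:350],None,fx=4,fy=4,interpolation=2)
o=np.zeros((600,800,3),np.uint8); o[:200,:400]=A;o[:200,400:]=B; o[200:500,:300]=C;o[200:500,300:600]=D
E_=cv2.resize(t[140:160,250:275],None,fx=8,fy=8,interpolation=2);o[200:360,600:800]=E_
cv2.imwrite('pics/m1.png',o[:,:,::-1])
E
```

```text
t: 29.02
tcp_pos: [0.5784, -0.337, 0.1074]
tool_rot: [0.041, 0.999, -0.0, 0.0]
force: [0.9, 0.1, -2.3]
finger_gap: 0.197
gripper_force: 93.9
t: 29.52
tcp_pos: [0.5782, -0.3369, 0.1071]
tool_rot: [0.041, 0.999, -0.0, 0.0]
force: [0.2, 0.6, 0.4]
finger_gap: 0.701
gripper_force: 0.0
t: 30.78
tcp_pos: [0.3195, -0.5177, 0.257]
tool_rot: [0.044, 0.999, -0.0, -0.0]
force: [-0.3, 0.8, 1.0]
finger_gap: 0.699
gripper_force: 0.0
(array([273., 170.]), array([ 0.539 , -0.0603]), 'long axis deg', np.float64(0.4), array([0.037, 0.061]))
(array([249. , 168.5]), array([0.5432, 0.0287]), 'long axis deg', np.float64(1.0), array([0.037, 0.057]))
```

View pics/m1.png

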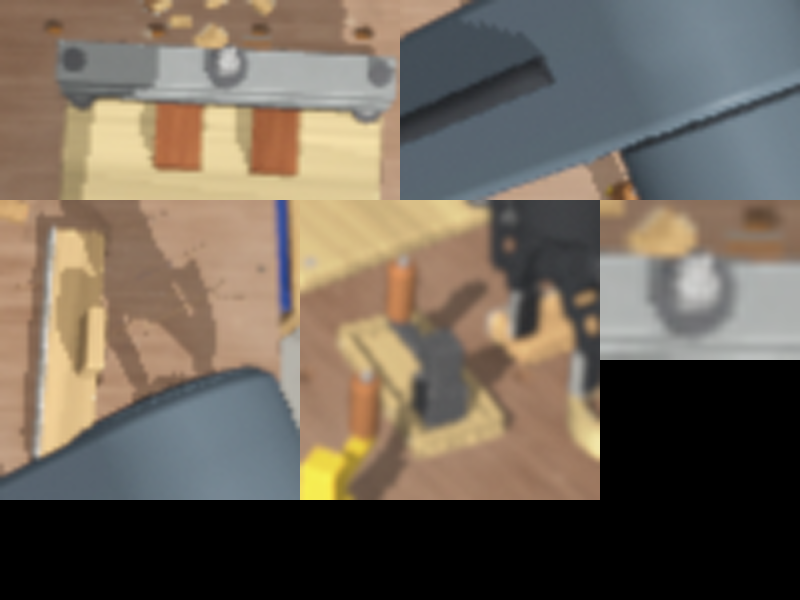

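The row is square against the stop and the straightedge is down on the bench. The crank's knob is at (300.7,240) to (299.5,255) in the side view; I'll fit the crank's and the shaft's poses by matching silhouettes in both views.

```bash
cat > fit.py <<'E'
from h import *
from scipy.optimize import minimize
K=4
def box(x0,x1,y0,y1,z0,z1): return np.array([[a,b,c] for a in(x0,x1) for b in(y0,y1) for c in(z0,z1)])/1000
def cyl(x,r,z0,z1): t=np.linspace(0,2*np.pi,24); return np.array([[x+r*np.cos(a),r*np.sin(a),z] for a in t for z in(z0,z1)])/1000
def sil(cam,parts,x,y,z,yaw,w):
    m=np.zeros((w[3]*K,w[2]*K),np.uint8); Rm=R.from_euler('z',yaw).as_matrix()
    for p in parts:
        u=(w2px(cam,p@Rm.T+[x,y,z])-[w[0],w[1]]+.5)*K
        cv2.fillConvexPoly(m,cv2.convexHull(u.round().astype(np.int32)),255)
    return cv2.resize(m,(w[2],w[3]),interpolation=cv2.INTER_AREA)/255.
def fit(parts,z,views,x0,yaws):
    best=None
    def cost(p): return sum(np.abs(sil(c,parts,p[0]/100+o[0],p[1]/100+o[1],z,p[2],w)-M).sum() for c,w,M in views)
    o=x0; res=[]
    for a in yaws:
        r=minimize(cost,[0,0,a],method='Nelder-Mead',options=dict(initial_simplex=[[0,0,a],[.5,0,a],[0,.5,a],[.2,.2,a+.15]],xatol=.01,fatol=.05)); res.append((r.fun,o[0]+r.x[0]/100,o[1]+r.x[1]/100,np.degrees(r.x[2])))
    for r in sorted(res)[:5]: print(np.round(r,4))
E
python3 - <<'E'
from fit import *
top=cv2.resize(cv2.imread('pics/top0.png')[:,:,::-1],(512,384),interpolation=cv2.INTER_AREA); s=cv2.imread('pics/s1.png')[:,:,::-1]; t=cv2.imread('pics/t1.png')[:,:,::-1]
def mask(im,w,f): 
    h=cv2.cvtColor(np.ascontiguousarray(im[w[1]:w[1]+w[3],w[0]:w[0]+w[2]]),cv2.COLOR_RGB2HSV).astype(int); return f(h[...,1],h[...,2]).astype(float)
wt=(325,200,40,35); ws=(285,235,45,55)
dark=lambda S,V:(S<70)&(V<115)
V=[]
for c,im,w in(('top',top,wt),('side',s,ws)):
    M=mask(im,w,dark); V.append((c,w,M)); print(c,M.sum(),np.argwhere(M>0).mean(0)[::-1]+w[:2])
    print('\n'.join(''.join('#' if v else '.' for v in r) for r in M))
crank=[box(-13,13,-13,13,-26,14),box(-17,17,-17,17,-60,-26),box(0,70,-8,8,-26,-14)]
fit(crank,.065,V,(.366,-.351),[1.1,1.4,1.7])
b=px2w('top',[(249.5,177),(273.5,178.5)],.048); c_,s_=np.cos(np.radians(-2.14)),np.sin(np.radians(-2.14))
print('block fronts, press x', [(q[0]-.5233)*c_+(q[1]+.0164)*s_ for q in b])
g=cv2.cvtColor(t,cv2.COLOR_RGB2GRAY)[142:160,252:272]; print(g)
g=cv2.cvtColor(s,cv2.COLOR_RGB2GRAY)[170:190,290:310]; print(g)
E
```

```text
top 125.0 [349.72 217.52]
........................................
........................................
........................................
........................................
........................................
........................................
........................................
........................................
........................................
........................................
........................................
........................................
........................................
.......................####.............
...............###############..........
...............##################.......
................#################.......
...................##############.......
.....................############.......
.....................###########........
.....................##########.........
.....................##########.........
.....................#########..........
.........................#####..........
........................................
........................................
........
[... 5667 characters left out ...]
  83  83
   84  83]
 [165 167 166 160 145 118 107 123 140 145 130 107  92  86  86  88  86  83
   83  83]
 [160 162 164 165 155 133 114 109 112 115 110  99  91  91  98 108 104  93
   84  82]
 [153 155 160 162 163 152 137 126 116 112 108 105 105 110 124 134 130 112
   94  85]
 [149 149 154 160 163 161 157 150 139 132 128 125 129 135 143 147 145 133
  115  98]
 [152 149 150 156 158 161 163 163 159 155 150 145 145 147 150 150 149 144
  134 120]
 [161 154 151 153 153 156 161 164 166 166 164 159 154 152 150 150 150 149
  146 139]
 [167 162 157 154 149 148 153 157 161 165 168 167 160 156 152 150 150 151
  150 147]
 [168 168 164 159 150 139 135 141 150 159 164 167 166 163 158 154 152 151
  150 150]]
```

```bash
python3 - <<'E'
from fit import *
top=cv2.resize(cv2.imread('pics/top0.png')[:,:,::-1],(512,384),interpolation=cv2.INTER_AREA); s=cv2.imread('pics/s1.png')[:,:,::-1].copy(); t=cv2.imread('pics/t1.png')[:,:,::-1].copy()
def hsv(im,w): return np.moveaxis(cv2.cvtColor(np.ascontiguousarray(im[w[1]:w[1]+w[3],w[0]:w[0]+w[2]]),cv2.COLOR_RGB2HSV).astype(int),2,0)
wt=(325,200,40,35); ws=(288,236,34,48); V=[];Kn=[]
for c,im,w in(('top',top,wt),('side',s,ws)):
    H,S,Vv=hsv(im,w); D=((S<70)&(Vv<125)).astype(float)
    if c=='side': D[:18]=0
    k=((S>115)&(H>5)&(H<16)&(Vv>90)).astype(np.uint8)
    n,l,st,ce=cv2.connectedComponentsWithStats(k); i=1+np.argmax([st[j,4] if ((c=='side' and ce[j,1]<22) or (c=='top' and ce[j,0]<16 and ce[j,1]>8)) else 0 for j in range(1,n)]); k=(l==i).astype(float)
    print(c,'knob',ce[i]+w[:2],st[i]); V.append((c,w,D)); Kn.append((c,w,np.maximum(k,D)))
crank=[box(-13,13,-13,13,-26,14),box(-17,17,-17,17,-60,-26),box(0,70,-8,8,-26,-14)]
print('dark+knob');fit(crank+[cyl(70,12,-12,40)],.065,Kn,(.366,-.351),[1.1,1.35,1.6])
print('knob only');fit([cyl(0,12,-12,40)],.065,[(c,w,np.where(a[2]>0,0,m)) for (c,w,m),a in zip(Kn,V)],(.378,-.282),[0])
# shaft: bright
bt=(253,142,20,18);bs=(290,166,20,20)
gt=cv2.cvtColor(t,7)[142:160,253:273].astype(float);gs=cv2.cvtColor(s,7)[166:186,290:310].astype(float)
a=np.clip((gt-118)/70,0,1);a[:5]=np.where(a[:5]>0,0,0);a[:,:7]=0;a[:,13:]=0;a[13:]=0
b=np.clip((gs-95)/60,0,1);b[:,:5]=0;b[:,15:]=0;b[17:]=0;b[:4]=0
sh=[box(-8,8,-8,8,-26,0),cyl(0,5.5,0,6)]
for n,v in(('both',[('top',bt,a),('side',bs,b)]),('top',[('top',bt,a)]),('side',[('side',bs,b)])): print('shaft',n);fit(sh,.166,v,(.581,-.0175),np.radians([0,20,40,60,80]))
# block fronts (bottom edge, z .018)
G=t[:,:,1].astype(float)
for cols in((246,252),(270,276)):
    p=cv2.blur(G,(1,1))[168:186,cols[0]:cols[1]].mean(1); i=np.argmax(np.diff(p)); lo,hi=p[i-1:i+1].min(),p[i+2:i+4].max(); mid=(p[:].min()+hi)/2
    j=np.where((p[:-1]<mid)&(p[1:]>=mid))[0][-1]; r=168+j+(mid-p[j])/(p[j+1]-p[j]); q=px2w('top',[((cols[0]+cols[1]-1)/2,r)],.018)[0]
    print('front',r,q[:2],(q[0]-.5233)*.9993-(q[1]+.0164)*.0373)
E
```

```text
top knob [334.71428571 212.96428571] [ 7 10  8  6 28]
side knob [299.58241758 247.58241758] [ 8  5  8 14 91]
dark+knobTraceback (most recent call last):
  File "<stdin>", line 12, in <module>
  File "fit.py", line 17, in fit
    r=minimize(cost,[0,0,a],method='Nelder-Mead',options=dict(initial_simplex=[[0,0,a],[.5,0,a],[0,.5,a],[.2,.2,a+.15]],xatol=.01,fatol=.05)); res.append((r.fun,o[0]+r.x[0]/100,o[1]+r.x[1]/100,np.degrees(r.x[2])))
    res = _minimize_neldermead(fun, x0, args, callback, bounds=bounds,
                               **options)
    fsim[j] = func(sim[j])
              ~~~~^^^^^^^^
    fx = function(np.copy(x), *(wrapper_args + args))
  File "fit.py", line 14, in cost
    def cost(p): return sum(np.abs(sil(c,parts,p[0]/100+o[0],p[1]/100+o[1],z,p[2],w)-M).sum() for c,w,M in views)
                        ~~~^^^^^^^^^^^^^^^^^^^^^^^^^^^^^^^^^^^^^^^^^^^^^^^^^^^^^^^^^^^^^^^^^^^^^^^^^^^^^^^^^^^^^^
  File "fit.py", line 14, in <genexpr>
    def cost(p): return sum(np.abs(sil(c,parts,p[0]/100+o[0],p[1]/100+o[1],z,p[2],w)-M).sum() for c,w,M in views)
                                   ~~~^^^^^^^^^^^^^^^^^^^^^^^^^^^^^^^^^^^^^^^^^^^^^^
  File "fit.py", line 9, in sil
    u=(w2px(cam,p@Rm.T+[x,y,z])-[w[0],w[1]]+.5)*K
       ~~~~^^^^^^^^^^^^^^^^^^^^
  File "h.py", line 14, in w2px
    p=eyes.camera_params(cam); K=np.array([[p['fx'],0,p['cx']],[0,p['fy'],p['cy']],[0,0,1]])
ValueError: time passes only in moves, steps and waits
```

```bash
python3 - <<'E'
s=open('h.py').read().replace("eyes.camera_params(cam)","CP(cam)").replace("def px2w","import functools\n@functools.cache\ndef CP(c):\n    import pickle,os\n    f=f'{c}.pkl'\n    if not os.path.exists(f): pickle.dump(eyes.camera_params(c),open(f,'wb'))\n    return pickle.load(open(f,'rb'))\ndef px2w",1)
open('h.py','w').write(s)
E
cat > go.py <<'E'
from fit import *
top=cv2.resize(cv2.imread('pics/top0.png')[:,:,::-1],(512,384),interpolation=cv2.INTER_AREA); s=cv2.imread('pics/s1.png')[:,:,::-1].copy(); t=cv2.imread('pics/t1.png')[:,:,::-1].copy()
def hsv(im,w): return np.moveaxis(cv2.cvtColor(np.ascontiguousarray(im[w[1]:w[1]+w[3],w[0]:w[0]+w[2]]),cv2.COLOR_RGB2HSV).astype(int),2,0)
wt=(325,200,40,35); ws=(288,236,34,48); V=[];Kn=[]
for c,im,w in(('top',top,wt),('side',s,ws)):
    H,S,Vv=hsv(im,w); D=((S<70)&(Vv<125)).astype(float)
    if c=='side': D[:18]=0
    k=((S>90)&(H>3)&(H<16)&(Vv>90)).astype(np.uint8)
    if c=='top': k[:9]=0;k[18:]=0;k[:,:7]=0;k[:,17:]=0
    else: k[22:]=0;k[:4]=0;k[:,:7]=0;k[:,17:]=0
    V.append((c,w,D)); Kn.append((c,w,k.astype(float)))
    print(c,'\n'+'\n'.join(''.join('#' if d else 'o' if q else '.' for d,q in zip(*r)) for r in zip(D[:26] if c=='side' else D[8:25],k if c=='side' else k[8:])))
crank=[box(-13,13,-13,13,-26,14),box(-17,17,-17,17,-60,-26),box(0,70,-8,8,-26,-14)]
print('all');fit(crank+[cyl(70,12,-12,40)],.065,[(c,w,np.maximum(m,a[2])) for (c,w,m),a in zip(Kn,V)],(.366,-.351),[1.1,1.35,1.6])
print('knob');fit([cyl(0,12,-12,40)],.065,Kn[1:],(.378,-.282),[0])
bt=(253,142,20,18);bs=(290,166,20,20)
gt=cv2.cvtColor(t,7)[142:160,253:273].astype(float);gs=cv2.cvtColor(s,7)[166:186,290:310].astype(float)
a=np.clip((gt-118)/70,0,1);a[:5]=0;a[:,:6]=0;a[:,12:]=0;a[13:]=0
b=np.clip((gs-95)/60,0,1);b[:,:5]=0;b[:,15:]=0;b[17:]=0;b[:4]=0
sh=[box(-8,8,-8,8,-26,0),cyl(0,5.5,0,6)]
for n,v in(('both',[('top',bt,a),('side',bs,b)]),('top',[('top',bt,a)]),('side',[('side',bs,b)])): print('shaft',n);fit(sh,.166,v,(.581,-.0175),np.radians([0,20,40,60,80]))
G=t[:,:,1].astype(float)
for cols in((246,252),(270,276)):
    p=G[168:186,cols[0]:cols[1]].mean(1); mid=(p.min()+p.max())/2
    j=np.where((p[:-1]<mid)&(p[1:]>=mid))[0][-1]; r=168+j+(mid-p[j])/(p[j+1]-p[j]); q=px2w('top',[((cols[0]+cols[1]-1)/2,r)],.018)[0]
    print('front',r,q[:2],(q[0]-.5233)*.9993-(q[1]+.0164)*.0373)
E
python3 go.py
```

```text
top 
........................................
........................................
.........ooo.o..........................
........ooo.............................
.......oooo.............................
.......oooooooo........#####............
.......oooooooo################.........
........ooooo.####################......
..............####################......
..................###############.......
....................#############.......
.....................############.......
.....................############.......
.....................###########........
.....................##########.........
.........................#####..........
........................................
side 
..................................
..................................
..................................
..................................
........ooo....oo.................
.......ooooo..ooo.................
.......oooooooooo.................
.......oooooooooo.................
.......oooooooooo.................
.......oooooooooo.................
.......oooooooooo.................
.......
[... 931 characters left out ...]
00e-02  4.08627e+01]
shaft top
[ 6.6807  0.5847 -0.0152  3.3411]
[ 6.91760e+00  5.85100e-01 -1.50000e-02  8.64895e+01]
[ 7.72270e+00  5.85100e-01 -1.43000e-02  1.72935e+01]
[ 8.25320e+00  5.84200e-01 -1.53000e-02  7.38228e+01]
[ 1.0516e+01  5.8540e-01 -1.5700e-02  4.5910e+01]
shaft side
[ 2.55206e+01  5.86200e-01 -8.30000e-03  2.18690e+01]
[ 2.59853e+01  5.86200e-01 -8.60000e-03  3.83880e+00]
[ 2.59951e+01  5.86100e-01 -8.30000e-03  8.44807e+01]
[ 2.60578e+01  5.86500e-01 -7.80000e-03  8.42215e+01]
[ 2.68382e+01  5.86200e-01 -8.50000e-03  3.07953e+01]
front 177.26967930029156 [0.51639273 0.03045396] -0.008650087752713743
front 178.43090452261308 [ 0.51345905 -0.06009037] -0.00820440596865026
```

The offcuts' fronts agree to 0.5 mm. The crank's hub is near (0.3694,-0.3487) with yaw 79°, and the shaft is near (0.585,-0.0155) with yaw about 4°. I'll turn the tool and move above the crank.

```bash
python3 -m inch '[{"dx":0,"dy":0,"dz":0,"wx":0,"wy":0,"wz":9.6},{"dx":0,"dy":0,"dz":0,"wx":0,"wy":0,"wz":9.6},{"dx":0,"dy":0,"dz":0,"wx":0,"wy":0,"wz":9.6},{"dx":0,"dy":0,"dz":0,"wx":0,"wy":0,"wz":9.6},{"dx":0,"dy":0,"dz":0,"wx":0,"wy":0,"wz":9.6},{"dx":0,"dy":0,"dz":0,"wx":0,"wy":0,"wz":9.6},{"dx":0,"dy":0,"dz":0,"wx":0,"wy":0,"wz":9.6},{"dx":0,"dy":0,"dz":0,"wx":0,"wy":0,"wz":9.6},{"dx":0,"dy":0,"dz":0,"wx":0,"wy":0,"wz":9.6},{"dx":0,"dy":0,"dz":0,"wx":0,"wy":0,"wz":9.6}]' 0.7; python3 -c "
from h import *
goto(.3694,-.3487,.119,ydeg=-11)
goto(.3694,-.3487,.2,ydeg=-11)"
```

```text
t: 32.12
tcp_pos: [0.3241, -0.5152, 0.2569]
tool_rot: [0.771, 0.637, 0.0, 0.0]
force: [-0.0, 1.4, 0.4]
finger_gap: 0.701
gripper_force: 0.0
d cm [17.2   1.29 13.8 ] w deg [ 0.  -0.   0.1] q6 -1.0
d cm [17.21  1.29  5.7 ] w deg [ 0.  -0.   0.1] q6 -1.0
```

```bash
python3 -m inch '[{"dx":5.7,"dy":0.4,"dz":0,"wx":0,"wy":0,"wz":0},{"dx":5.7,"dy":0.4,"dz":0,"wx":0,"wy":0,"wz":0},{"dx":5.8,"dy":0.5,"dz":0,"wx":0,"wy":0,"wz":0},{"dx":0,"dy":0,"dz":5.5,"wx":0,"wy":0,"wz":0},{"dx":0,"dy":0,"dz":0,"wx":0,"wy":0,"wz":0},{"dx":0,"dy":0,"dz":0,"wx":0,"wy":0,"wz":0}]'; python3 - <<'E'
from h import *
goto(.3694,-.3487,.119,ydeg=-11)
s=eyes.snapshot('side');t=eyes.snapshot('top'); cv2.imwrite('pics/s2.png',s[:,:,::-1])
o=cv2.resize(s[215:285,265:365],(800,560),interpolation=2)
for P in([.3694,-.3487,.079],[.3694,-.3487,.065],[.3828,-.2799,.105]):
    u=(w2px('side',P)[0]-[265,215]+.5)*8; print(u); cv2.circle(o,tuple(u.astype(int)),3,(0,255,0),-1)
E='';cv2.imwrite('pics/m2.png',o[:,:,::-1])
E
```

```text
t: 32.88
tcp_pos: [0.3682, -0.3503, 0.2028]
tool_rot: [0.77, 0.638, -0.0, 0.001]
force: [-0.8, -0.6, 0.2]
finger_gap: 0.703
gripper_force: 0.0
d cm [0.18 0.08 8.38] w deg [0.1 0.1 0.3] q6 -0.79
[365.40796586 360.53777803]
[363.55213371 388.89472984]
[286.07896117 208.30555312]
```

View pics/m2.png

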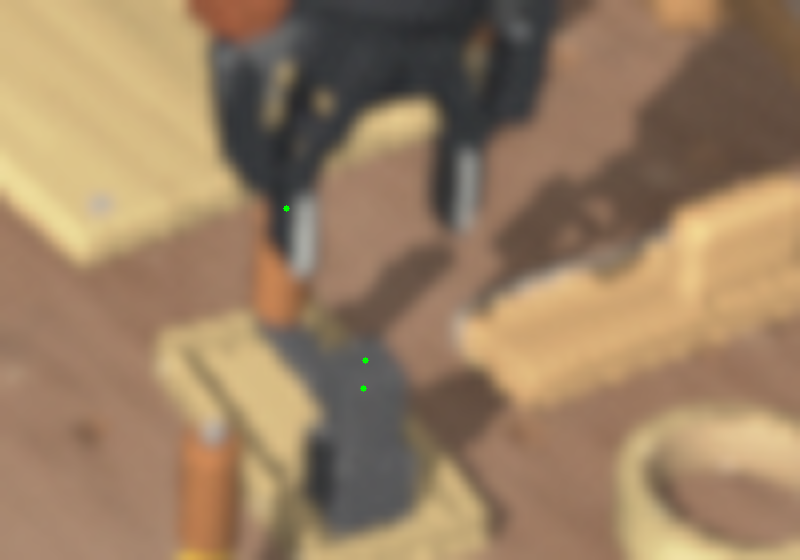

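The predicted boss-top centre (365,360) lands on the middle of the dark boss. I'll grip it.

```bash
python3 -m inch '[{"dx":0.15,"dy":0.1,"dz":4,"wx":0,"wy":0,"wz":0},{"dx":0,"dy":0,"dz":3,"wx":0,"wy":0,"wz":0},{"dx":0,"dy":0,"dz":1.5,"wx":0,"wy":0,"wz":0},{"dx":0,"dy":0,"dz":0,"wx":0,"wy":0,"wz":0},{"dx":0,"dy":0,"dz":0,"wx":0,"wy":0,"wz":0}]';python3 -m inch '[{"dx":0,"dy":0,"dz":0,"wx":0,"wy":0,"wz":0},{"dx":0,"dy":0,"dz":0,"wx":0,"wy":0,"wz":0},{"dx":0,"dy":0,"dz":0,"wx":0,"wy":0,"wz":0},{"dx":0,"dy":0,"dz":0,"wx":0,"wy":0,"wz":0},{"dx":0,"dy":0,"dz":0,"wx":0,"wy":0,"wz":0},{"dx":0,"dy":0,"dz":0,"wx":0,"wy":0,"wz":0}]' 0 80;python3 -c "
from h import *
print(sense()['ft_torque'])"
```

```text
t: 33.6
tcp_pos: [0.3689, -0.3492, 0.118]
tool_rot: [0.77, 0.638, -0.0, 0.001]
force: [0.7, 0.2, -0.1]
finger_gap: 0.695
gripper_force: 0.0
t: 34.35
tcp_pos: [0.3688, -0.3488, 0.1178]
tool_rot: [0.77, 0.638, -0.0, 0.001]
force: [-0.1, 0.1, 5.5]
finger_gap: 0.292
gripper_force: 78.3
[0.07770553 0.13034322 0.02458151]
```

```bash
python3 -m inch '[{"dx":0,"dy":0,"dz":-3,"wx":0,"wy":0,"wz":0},{"dx":0,"dy":0,"dz":-5,"wx":0,"wy":0,"wz":0},{"dx":0,"dy":0,"dz":-5.5,"wx":0,"wy":0,"wz":0},{"dx":0,"dy":0,"dz":-5.5,"wx":0,"wy":0,"wz":0},{"dx":0,"dy":0,"dz":0,"wx":0,"wy":0,"wz":0},{"dx":0,"dy":0,"dz":0,"wx":0,"wy":0,"wz":0}]';python3 - <<'E'
from fit import *
goto(.585,-.0155,.31,ydeg=4)
print(sense()['force'],sense()['ft_torque'],sense()['q'])
E
```

```text
t: 35.1
tcp_pos: [0.3677, -0.3473, 0.3058]
tool_rot: [0.77, 0.638, 0.0, -0.002]
force: [-0.4, 0.7, -3.4]
finger_gap: 0.293
gripper_force: 80.0
d cm [36.65 15.16 -0.38] w deg [ -0.1  -0.1 -14.7] q6 -0.79
[-0.40282453  0.69841475 -3.40129775] [-0.00411947  0.03198692 -0.02747358] [-9.78007197e-01  3.66267862e-01  1.72339321e+00 -1.04356798e-04
  1.05501936e+00 -7.90476312e-01]
```

```bash
python3 -m inch '[{"dx":5.24,"dy":2.17,"dz":-0.1,"wx":0,"wy":0,"wz":0},{"dx":5.24,"dy":2.17,"dz":-0.1,"wx":0,"wy":0,"wz":0},{"dx":5.24,"dy":2.17,"dz":-0.1,"wx":0,"wy":0,"wz":0},{"dx":5.24,"dy":2.17,"dz":-0.1,"wx":0,"wy":0,"wz":0},{"dx":5.24,"dy":2.17,"dz":-0.1,"wx":0,"wy":0,"wz":0},{"dx":5.24,"dy":2.17,"dz":0,"wx":0,"wy":0,"wz":0},{"dx":5.2,"dy":2.1,"dz":0,"wx":0,"wy":0,"wz":0},{"dx":0,"dy":0,"dz":0,"wx":0,"wy":0,"wz":-7.4},{"dx":0,"dy":0,"dz":0,"wx":0,"wy":0,"wz":-7.3},{"dx":0,"dy":0,"dz":0,"wx":0,"wy":0,"wz":0}]';python3 -m inch '[{"dx":0,"dy":0,"dz":0,"wx":0,"wy":0,"wz":0},{"dx":0,"dy":0,"dz":0,"wx":0,"wy":0,"wz":0}]' >/dev/null; python3 - <<'E'
from fit import *
goto(.585,-.0155,.295,ydeg=4)
print(sense()['force'],sense()['ft_torque'])
# compare horizontal offset of crank foot vs screw pin in both views
s=eyes.snapshot('side');t=eyes.snapshot('top');cv2.imwrite('pics/s3.png',s[:,:,::-1]);cv2.imwrite('pics/t3.png',t[:,:,::-1])
x,y,z=sense()['tcp_pos']; f=w2px('side',[[x,y,z-.113],[.585,-.0155,.172]]); print(f)
c0,r0=int(f[0][0])-14,int(f[0][1])-16
g=cv2.cvtColor(s,7)[r0:r0+36,c0:c0+32]; print(c0,r0); print('\n'.join(''.join('%4d'%v for v in r) for r in g[::2]))
E
```

```text
t: 36.35
tcp_pos: [0.584, -0.0161, 0.3087]
tool_rot: [0.683, 0.731, -0.002, -0.003]
force: [-0.6, 0.1, -3.8]
finger_gap: 0.292
gripper_force: 80.1
d cm [0.14 0.   1.62] w deg [-0.1 -0.  -0.1] q6 -0.29
[ 0.74820999 -1.71817528 -3.05013302] [-0.00764932  0.02812648 -0.0141898 ]
[[300.57427723 168.08538688]
 [299.98883251 174.28005022]]
286 152
 115 102  99  97  93  93  99 109 103  78  54  56  98 134 126 100  86  83  80  80  85 101 129 142 144 143 140 131 121 120 122 122
 137 129 121 110 105 101  99  98  89  72  58  62 109 148 140 108  85  77  76  79  88 105 129 141 143 142 139 131 123 121 123 121
 143 144 143 141 137 128 121 110  97  76  58  68 110 144 133 103  83  76  74  80 100 128 140 142 143 140 137 129 123 122 123 121
 119 130 136 141 144 142 141 138 131 112  95 103 132 146 125  97  81  75  75  88 115 136 142 143 143 140 135 127 122 122 124 122
  84  89  95 112 128 135 139 140 135 121 114 123 130 121 102  87  79  78  78  84 104 118 134 142 144 141 134 125 122 121 123 124
  85  89  97 105 110 120 126 127 125 111  99  95  95  94  92  87  81  79  77  74  74  95 129 143 145 141 132 12
[... 865 characters left out ...]
135 135 136 136 135 135 133 136 143 153 161 167 167 159
 160 158 152 149 146 145 145 146 146 144 153 175 190 187 165 142 138 133 130 131 131 130 129 129 129 128 127 126 131 141 150 156
 154 157 159 161 159 154 150 148 141 128 138 172 188 182 156 129 113 107 113 123 127 126 126 125 124 123 124 125 125 123 122 127
 149 149 151 155 159 160 159 154 140 114 104 119 135 141 125 103  89  84  90 106 116 121 122 123 123 122 121 122 122 124 124 124
 155 148 145 146 147 150 154 157 156 147 133 120 111 108 104 100 101 107 120 130 129 120 112 115 121 124 130 135 134 129 125 123
 162 161 157 152 147 143 144 150 153 155 157 157 154 149 144 139 140 142 144 145 144 139 130 120 113 114 131 153 166 166 162 153
```

```bash
python3 -m inch '[{"dx":0.1,"dy":0,"dz":1.5,"wx":0,"wy":0,"wz":0},{"dx":0,"dy":0,"dz":0.7,"wx":0,"wy":0,"wz":0},{"dx":0,"dy":0,"dz":0,"wx":0,"wy":0,"wz":0},{"dx":0,"dy":0,"dz":0,"wx":0,"wy":0,"wz":0}]' | grep -E "pos|^force";python3 -m inch '[{"dx":0,"dy":0,"dz":0.4,"wx":0,"wy":0,"wz":0},{"dx":0,"dy":0,"dz":0,"wx":0,"wy":0,"wz":0},{"dx":0,"dy":0,"dz":0,"wx":0,"wy":0,"wz":0}]' | grep -E "pos|^force";python3 -m inch '[{"dx":0,"dy":0,"dz":0.4,"wx":0,"wy":0,"wz":0},{"dx":0,"dy":0,"dz":0,"wx":0,"wy":0,"wz":0},{"dx":0,"dy":0,"dz":0,"wx":0,"wy":0,"wz":0}]' | grep -E "pos|^force"; python3 -c "
from h import *
print(sense()['ft_torque'])"
```

```text
tcp_pos: [0.5854, -0.0157, 0.2899]
force: [-0.7, -0.1, -3.4]
tcp_pos: [0.5853, -0.0156, 0.286]
force: [0.4, -0.9, -3.8]
tcp_pos: [0.5853, -0.0156, 0.2818]
force: [0.1, -0.5, -3.9]
[-0.0327613   0.0299126  -0.03139798]
```

```bash
python3 -m inch '[{"dx":0,"dy":0,"dz":0.3,"wx":0,"wy":0,"wz":0},{"dx":0,"dy":0,"dz":0,"wx":0,"wy":0,"wz":0},{"dx":0,"dy":0,"dz":0,"wx":0,"wy":0,"wz":0}]' | grep -E "pos|^force";python3 -m inch '[{"dx":0,"dy":0,"dz":0.3,"wx":0,"wy":0,"wz":0},{"dx":0,"dy":0,"dz":0,"wx":0,"wy":0,"wz":0},{"dx":0,"dy":0,"dz":0,"wx":0,"wy":0,"wz":0}]' | grep -E "pos|^force";python3 -m inch '[{"dx":0,"dy":0,"dz":0.3,"wx":0,"wy":0,"wz":0},{"dx":0,"dy":0,"dz":0,"wx":0,"wy":0,"wz":0},{"dx":0,"dy":0,"dz":0,"wx":0,"wy":0,"wz":0}]' | grep -E "pos|^force"; python3 -c "
from h import *
print(sense()['ft_torque'])"
```

```text
tcp_pos: [0.5852, -0.0156, 0.2789]
force: [-0.0, -0.1, -3.2]
tcp_pos: [0.5853, -0.0157, 0.2784]
force: [-2.6, 0.0, 8.7]
tcp_pos: [0.5854, -0.0157, 0.2779]
force: [-6.4, 0.0, 22.0]
[0.2830086  1.45778658 0.06033434]
```

```bash
python3 -m inch '[{"dx":0,"dy":0,"dz":-0.5,"wx":0,"wy":0,"wz":0},{"dx":0.25,"dy":0,"dz":0,"wx":0,"wy":0,"wz":0},{"dx":0,"dy":0,"dz":0,"wx":0,"wy":0,"wz":0}]' | grep -E "pos|^force";python3 -m inch '[{"dx":0,"dy":0,"dz":0.4,"wx":0,"wy":0,"wz":0},{"dx":0,"dy":0,"dz":0,"wx":0,"wy":0,"wz":0},{"dx":0,"dy":0,"dz":0,"wx":0,"wy":0,"wz":0}]' | grep -E "pos|^force";python3 -m inch '[{"dx":0,"dy":0,"dz":0.3,"wx":0,"wy":0,"wz":0},{"dx":0,"dy":0,"dz":0,"wx":0,"wy":0,"wz":0},{"dx":0,"dy":0,"dz":0,"wx":0,"wy":0,"wz":0}]' | grep -E "pos|^force"; python3 -c "
from h import *
print(sense()['ft_torque'])"
```

```text
tcp_pos: [0.585, -0.0129, 0.2771]
force: [0.8, 0.2, -3.8]
tcp_pos: [0.5851, -0.0131, 0.2734]
force: [0.7, -0.1, -4.5]
tcp_pos: [0.5851, -0.0131, 0.2709]
force: [0.7, 0.4, -4.2]
[ 0.02199869 -0.16933497  0.01760947]
```

It's on the square. I'll seat it on the collar.

```bash
python3 -m inch '[{"dx":0,"dy":0,"dz":0.5,"wx":0,"wy":0,"wz":0},{"dx":0,"dy":0,"dz":0.5,"wx":0,"wy":0,"wz":0},{"dx":0,"dy":0,"dz":0.4,"wx":0,"wy":0,"wz":0},{"dx":0,"dy":0,"dz":0,"wx":0,"wy":0,"wz":0},{"dx":0,"dy":0,"dz":0,"wx":0,"wy":0,"wz":0}]' | grep -E "pos|^force";python3 -m inch '[{"dx":0,"dy":0,"dz":0.3,"wx":0,"wy":0,"wz":0},{"dx":0,"dy":0,"dz":0,"wx":0,"wy":0,"wz":0},{"dx":0,"dy":0,"dz":0,"wx":0,"wy":0,"wz":0}]' | grep -E "pos|^force";python3 -m inch '[{"dx":0,"dy":0,"dz":0.2,"wx":0,"wy":0,"wz":0},{"dx":0,"dy":0,"dz":0,"wx":0,"wy":0,"wz":0},{"dx":0,"dy":0,"dz":0,"wx":0,"wy":0,"wz":0}]' | grep -E "pos|^force"; python3 -c "
from h import *
print(sense()['ft_torque'])"
```

```text
tcp_pos: [0.5852, -0.0131, 0.2568]
force: [1.8, 0.2, -4.3]
tcp_pos: [0.5852, -0.0131, 0.2539]
force: [-0.1, -0.2, -4.3]
tcp_pos: [0.5852, -0.0132, 0.2529]
force: [-1.1, 0.5, 5.2]
[-0.04639895  0.41445535 -0.04121531]
```

It's seated on the collar at TCP (0.5852,-0.0132,0.2529). I'll let go, move to the knob (7 cm along tool x) and grip it.

```bash
python3 -m inch '[{"dx":0,"dy":0,"dz":-0.1,"wx":0,"wy":0,"wz":0},{"dx":0,"dy":0,"dz":0,"wx":0,"wy":0,"wz":0},{"dx":0,"dy":0,"dz":0,"wx":0,"wy":0,"wz":0}]' 0.6 > /dev/null; python3 -m inch '[{"dx":0,"dy":0,"dz":-4,"wx":0,"wy":0,"wz":0},{"dx":0,"dy":0,"dz":-4.5,"wx":0,"wy":0,"wz":0},{"dx":3.5,"dy":0,"dz":0,"wx":0,"wy":0,"wz":0},{"dx":3.5,"dy":0,"dz":0,"wx":0,"wy":0,"wz":0},{"dx":0,"dy":0,"dz":3.5,"wx":0,"wy":0,"wz":0},{"dx":0,"dy":0,"dz":3,"wx":0,"wy":0,"wz":0},{"dx":0,"dy":0,"dz":0,"wx":0,"wy":0,"wz":0},{"dx":0,"dy":0,"dz":0,"wx":0,"wy":0,"wz":0}]';python3 - <<'E'
from h import *
s=eyes.snapshot('side');cv2.imwrite('pics/s4.png',s[:,:,::-1])
goto(.5803,.0566,.272,ydeg=4)
print(w2px('side',[[.5803,.0566,.24],[.5803,.0566,.188]]))
H,S,V=np.moveaxis(cv2.cvtColor(s,cv2.COLOR_RGB2HSV).astype(int),2,0)
m=((S>100)&(H>3)&(H<16)&(V>80))[140:185,265:310]
print('\n'.join(''.join('o' if v else '.' for v in r) for r in m[::2]))
E
```

```text
t: 42.95
tcp_pos: [0.581, 0.0565, 0.2737]
tool_rot: [0.682, 0.731, 0.0, 0.001]
force: [0.4, -0.8, 0.5]
finger_gap: 0.601
gripper_force: 0.0
d cm [ 0.02 -0.09  0.22] w deg [ 0.1  0.  -0.1] q6 -0.16
[[288.10267106 151.53358797]
 [287.70136976 163.77240733]]
oo...........................................
o............................................
o............................................
o............................................
o............................................
.............................................
......................oooo...................
......................ooooo..................
.....................oooooo..................
.....................ooooo...................
.....................ooooo...................
.....................ooooo...................
......................ooo....................
.............................................
.............................................
.............................................
.............................................
............................................o
.............................................
.............................................
......o......................................
.......o.....................................
.............................................
```

The knob is between the fingers (column 288, as predicted). I'll close and wind the first half turn.

```bash
python3 -m inch '[{"dx":0,"dy":0,"dz":0,"wx":0,"wy":0,"wz":0},{"dx":0,"dy":0,"dz":0,"wx":0,"wy":0,"wz":0},{"dx":0,"dy":0,"dz":0,"wx":0,"wy":0,"wz":0},{"dx":0,"dy":0,"dz":0,"wx":0,"wy":0,"wz":0},{"dx":0,"dy":0,"dz":0,"wx":0,"wy":0,"wz":0}]' 0 40; python3 -m inch '[{"dx":-0.42,"dy":2.39,"dz":0,"wx":0,"wy":0,"wz":0},{"dx":-1.22,"dy":2.11,"dz":0,"wx":0,"wy":0,"wz":0},{"dx":-1.86,"dy":1.56,"dz":0,"wx":0,"wy":0,"wz":0},{"dx":-2.28,"dy":0.83,"dz":0,"wx":0,"wy":0,"wz":0},{"dx":0,"dy":0,"dz":0,"wx":0,"wy":0,"wz":0}]'; python3 -m inch '[{"dx":-2.43,"dy":0,"dz":0,"wx":0,"wy":0,"wz":0},{"dx":-2.28,"dy":-0.83,"dz":0,"wx":0,"wy":0,"wz":0},{"dx":-1.86,"dy":-1.56,"dz":0,"wx":0,"wy":0,"wz":0},{"dx":-1.22,"dy":-2.11,"dz":0,"wx":0,"wy":0,"wz":0},{"dx":-0.42,"dy":-2.39,"dz":0,"wx":0,"wy":0,"wz":0},{"dx":0,"dy":0,"dz":0,"wx":0,"wy":0,"wz":0}]'; python3 - <<'E'
from h import *
s=sense(); print(s['ft_torque'],s['q']); d=s['tcp_pos'][:2]-[.5852,-.0132]; print(np.hypot(*d),np.degrees(np.arctan2(d[1],d[0])))
E
```

```text
t: 43.62
tcp_pos: [0.5808, 0.057, 0.2737]
tool_rot: [0.682, 0.731, 0.001, 0.001]
force: [0.9, 1.7, 5.3]
finger_gap: 0.266
gripper_force: 39.2
t: 44.25
tcp_pos: [0.6545, 0.0021, 0.2738]
tool_rot: [0.683, 0.731, 0.001, 0.001]
force: [1.2, 0.4, 4.8]
finger_gap: 0.269
gripper_force: 39.5
t: 45.0
tcp_pos: [0.5888, -0.0835, 0.2735]
tool_rot: [0.683, 0.731, -0.0, -0.0]
force: [-1.0, -0.6, 5.2]
finger_gap: 0.264
gripper_force: 39.4
[ 0.23346607  0.1895271  -0.0149794 ] [-3.28525659e-01  5.22637579e-01  1.54178575e+00 -3.37084257e-04
  1.07765062e+00 -3.96051564e-01]
0.07040877507149389 -87.0505017253142
```

The winding runs with low force. I'll do half turns 2 to 5 (up to 900°).

```bash
python3 -m inch '[{"dx":0.42,"dy":-2.39,"dz":0,"wx":0,"wy":0,"wz":0},{"dx":1.22,"dy":-2.11,"dz":0,"wx":0,"wy":0,"wz":0},{"dx":1.86,"dy":-1.56,"dz":0,"wx":0,"wy":0,"wz":0},{"dx":2.28,"dy":-0.83,"dz":0,"wx":0,"wy":0,"wz":0},{"dx":2.43,"dy":0,"dz":0,"wx":0,"wy":0,"wz":0},{"dx":2.28,"dy":0.83,"dz":0,"wx":0,"wy":0,"wz":0},{"dx":1.86,"dy":1.56,"dz":0,"wx":0,"wy":0,"wz":0},{"dx":1.22,"dy":2.11,"dz":0,"wx":0,"wy":0,"wz":0},{"dx":0.42,"dy":2.39,"dz":0,"wx":0,"wy":0,"wz":0}]' | grep -E "pos|^force"; python3 -m inch '[{"dx":-0.42,"dy":2.39,"dz":0,"wx":0,"wy":0,"wz":0},{"dx":-1.22,"dy":2.11,"dz":0,"wx":0,"wy":0,"wz":0},{"dx":-1.86,"dy":1.56,"dz":0,"wx":0,"wy":0,"wz":0},{"dx":-2.28,"dy":0.83,"dz":0,"wx":0,"wy":0,"wz":0},{"dx":-2.43,"dy":0,"dz":0,"wx":0,"wy":0,"wz":0},{"dx":-2.28,"dy":-0.83,"dz":0,"wx":0,"wy":0,"wz":0},{"dx":-1.86,"dy":-1.56,"dz":0,"wx":0,"wy":0,"wz":0},{"dx":-1.22,"dy":-2.11,"dz":0,"wx":0,"wy":0,"wz":0},{"dx":-0.42,"dy":-2.39,"dz":0,"wx":0,"wy":0,"wz":0}]' | grep -E "pos|^force"; python3 -m inch '[{"dx":0.42,"dy":-2.39,"dz":0,"wx":0,"wy":0,"wz":0},{"dx":1.22,"dy":-2.11,"dz":0,"wx":0,"wy":0,"wz":0},{"dx":1.86,"dy":-1.56,"dz":0,"wx":0,"wy":0,"wz":0},{"dx":2.28,"dy":-0.83,"dz":0,"wx":0,"wy":0,"wz":0},{"dx":2.43,"dy":0,"dz":0,"wx":0,"wy":0,"wz":0},{"dx":2.28,"dy":0.83,"dz":0,"wx":0,"wy":0,"wz":0},{"dx":1.86,"dy":1.56,"dz":0,"wx":0,"wy":0,"wz":0},{"dx":1.22,"dy":2.11,"dz":0,"wx":0,"wy":0,"wz":0},{"dx":0.42,"dy":2.39,"dz":0,"wx":0,"wy":0,"wz":0}]' | grep -E "pos|^force";  python3 -m inch '[{"dx":-0.42,"dy":2.39,"dz":0,"wx":0,"wy":0,"wz":0},{"dx":-1.22,"dy":2.11,"dz":0,"wx":0,"wy":0,"wz":0},{"dx":-1.86,"dy":1.56,"dz":0,"wx":0,"wy":0,"wz":0},{"dx":-2.28,"dy":0.83,"dz":0,"wx":0,"wy":0,"wz":0},{"dx":-2.43,"dy":0,"dz":0,"wx":0,"wy":0,"wz":0},{"dx":-2.28,"dy":-0.83,"dz":0,"wx":0,"wy":0,"wz":0},{"dx":-1.86,"dy":-1.56,"dz":0,"wx":0,"wy":0,"wz":0},{"dx":-1.22,"dy":-2.11,"dz":0,"wx":0,"wy":0,"wz":0},{"dx":-0.42,"dy":-2.39,"dz":0,"wx":0,"wy":0,"wz":0},{"dx":0,"dy":0,"dz":0,"wx":0,"wy":0,"wz":0}]'
```

```text
tcp_pos: [0.5794, 0.0578, 0.2734]
force: [-3.2, -2.8, 5.9]
tcp_pos: [0.5913, -0.0835, 0.2736]
force: [2.8, 4.1, 3.2]
tcp_pos: [0.5793, 0.0579, 0.2733]
force: [-3.8, -3.1, 6.1]
t: 49.62
tcp_pos: [0.5893, -0.0833, 0.2736]
tool_rot: [0.683, 0.731, -0.0, 0.0]
force: [-0.9, -2.0, 5.1]
finger_gap: 0.269
gripper_force: 40.0
```

```bash
python3 -m inch '[{"dx":0.1,"dy":-1.22,"dz":0,"wx":0,"wy":0,"wz":0},{"dx":0.32,"dy":-1.18,"dz":0,"wx":0,"wy":0,"wz":0},{"dx":0,"dy":0,"dz":0,"wx":0,"wy":0,"wz":0}]' | grep -E "pos|^force"; python3 -m inch '[{"dx":0.52,"dy":-1.1,"dz":0,"wx":0,"wy":0,"wz":0},{"dx":0.7,"dy":-1,"dz":0,"wx":0,"wy":0,"wz":0},{"dx":0,"dy":0,"dz":0,"wx":0,"wy":0,"wz":0}]' | grep -E "pos|^force";  python3 -m inch '[{"dx":0.86,"dy":-0.86,"dz":0,"wx":0,"wy":0,"wz":0},{"dx":0,"dy":0,"dz":0,"wx":0,"wy":0,"wz":0}]' | grep -E "pos|^force"; python3 - <<'E'
from h import *
s=sense(); d=s['tcp_pos'][:2]-[.5852,-.0132]; print(np.hypot(*d),np.degrees(np.arctan2(d[1],d[0])))
E
```

```text
tcp_pos: [0.5656, -0.0804, 0.2736]
force: [-0.3, -1.8, 6.2]
tcp_pos: [0.5438, -0.0694, 0.2736]
force: [-0.2, -0.8, 7.3]
tcp_pos: [0.5349, -0.0615, 0.2736]
force: [-0.7, -1.6, 7.5]
0.0697430379395285 -136.19009814832037
```

```bash
python3 -m inch '[{"dx":1.0,"dy":-0.7,"dz":0,"wx":0,"wy":0,"wz":0},{"dx":0,"dy":0,"dz":0,"wx":0,"wy":0,"wz":0}]' | grep -E "pos|^force"; python3 -m inch '[{"dx":1.1,"dy":-0.52,"dz":0,"wx":0,"wy":0,"wz":0},{"dx":0,"dy":0,"dz":0,"wx":0,"wy":0,"wz":0}]' | grep -E "pos|^force";  python3 -m inch '[{"dx":1.18,"dy":-0.32,"dz":0,"wx":0,"wy":0,"wz":0},{"dx":0,"dy":0,"dz":0,"wx":0,"wy":0,"wz":0}]' | grep -E "pos|^force"; python3 -m inch '[{"dx":0.6,"dy":-0.07,"dz":0,"wx":0,"wy":0,"wz":0},{"dx":0,"dy":0,"dz":0,"wx":0,"wy":0,"wz":0}]' | grep -E "pos|^force";python3 - <<'E'
from h import *
s=sense(); d=s['tcp_pos'][:2]-[.5852,-.0132]; print(np.hypot(*d),np.degrees(np.arctan2(d[1],d[0])))
E
```

```text
tcp_pos: [0.5273, -0.052, 0.2736]
force: [0.1, -0.9, 6.6]
tcp_pos: [0.5214, -0.0414, 0.2736]
force: [0.5, -1.1, 7.7]
tcp_pos: [0.5174, -0.0298, 0.2736]
force: [-0.8, -1.8, 6.4]
tcp_pos: [0.5164, -0.0243, 0.2736]
force: [0.1, -3.1, 6.8]
0.0697332202921857 -170.84490276449733
```

```bash
python3 -m inch '[{"dx":0.6,"dy":-0.03,"dz":0,"wx":0,"wy":0,"wz":0},{"dx":0,"dy":0,"dz":0,"wx":0,"wy":0,"wz":0}]' | grep -E "pos|^force"; python3 -m inch '[{"dx":0.6,"dy":0.03,"dz":0,"wx":0,"wy":0,"wz":0},{"dx":0,"dy":0,"dz":0,"wx":0,"wy":0,"wz":0}]' | grep -E "pos|^force";  python3 -m inch '[{"dx":0.6,"dy":0.08,"dz":0,"wx":0,"wy":0,"wz":0},{"dx":0,"dy":0,"dz":0,"wx":0,"wy":0,"wz":0}]' | grep -E "pos|^force"; python3 - <<'E'
from h import *
s=sense(); d=s['tcp_pos'][:2]-[.5852,-.0132]; print(np.hypot(*d),np.degrees(np.arctan2(d[1],d[0])))
E
```

```text
tcp_pos: [0.5156, -0.0184, 0.2736]
force: [0.2, -2.8, 7.4]
tcp_pos: [0.5154, -0.0124, 0.2736]
force: [-1.5, -2.4, 8.2]
tcp_pos: [0.5157, -0.0063, 0.2735]
force: [-1.2, -3.1, 7.8]
0.06983786042550026 174.34379313393617
```

```bash
python3 -m inch '[{"dx":1.18,"dy":0.32,"dz":0,"wx":0,"wy":0,"wz":0},{"dx":0,"dy":0,"dz":0,"wx":0,"wy":0,"wz":0}]' | grep -E "pos|^force"; python3 -m inch '[{"dx":1.1,"dy":0.52,"dz":0,"wx":0,"wy":0,"wz":0},{"dx":0,"dy":0,"dz":0,"wx":0,"wy":0,"wz":0}]' | grep -E "pos|^force";  python3 -m inch '[{"dx":1,"dy":0.7,"dz":0,"wx":0,"wy":0,"wz":0},{"dx":0,"dy":0,"dz":0,"wx":0,"wy":0,"wz":0}]' | grep -E "pos|^force"; python3 - <<'E'
from h import *
s=sense(); d=s['tcp_pos'][:2]-[.5852,-.0132]; print(np.hypot(*d),np.degrees(np.arctan2(d[1],d[0])))
E
```

```text
tcp_pos: [0.5179, 0.0061, 0.2735]
force: [-2.6, -0.9, 8.1]
tcp_pos: [0.5208, 0.0151, 0.2733]
force: [-4.7, -11.5, 10.7]
tcp_pos: [0.5241, 0.0234, 0.2729]
force: [-12.1, -18.3, 14.1]
0.07119026166704227 149.1085370990052
```

```bash
python3 -m inch '[{"dx":0.45,"dy":0.4,"dz":0,"wx":0,"wy":0,"wz":0},{"dx":0,"dy":0,"dz":0,"wx":0,"wy":0,"wz":0},{"dx":0,"dy":0,"dz":0,"wx":0,"wy":0,"wz":0}]' | grep -E "pos|rot|^force|gap"; python3 - <<'E'
from h import *
s=sense(); d=s['tcp_pos'][:2]-[.5852,-.0132]; print(np.hypot(*d),np.degrees(np.arctan2(d[1],d[0])), s['ft_torque'])
im=eyes.snapshot('side'); cv2.imwrite('pics/s5.png',im[:,:,::-1])
H,S,V=np.moveaxis(cv2.cvtColor(im,cv2.COLOR_RGB2HSV).astype(int),2,0)
m=((S>100)&(H>3)&(H<16)&(V>80))[150:200,265:310]; print(w2px('side',[list(s['tcp_pos'][:2])+[.214]]))
print('\n'.join(''.join('o' if v else '.' for v in r) for r in m[::2]))
E
```

```text
tcp_pos: [0.5257, 0.0263, 0.2727]
tool_rot: [0.68, 0.733, -0.013, -0.002]
force: [-15.9, -25.2, 15.9]
finger_gap: 0.27
0.07139723584959917 146.4081065192578 [-4.1626009   2.67174787 -0.0204067 ]
[[281.03317615 164.12964263]]
.............................................
.............................................
.............................................
.............................................
..................o..........................
................oooo.........................
................oooo.........................
................oooo.........................
................oooo.........................
................ooo..........................
...............oooo..........................
................o............................
............................................o
.............................................
.............................................
.............................................
.............................................
.............................................
.............................................
.............................................
.............................................
.............................................
.............................................
....................oo.......................
................ooooooooo....................
```

The screw is at its stop: 30 N at the knob with hardly any motion. I'll relieve the push and let go.

```bash
python3 -m inch '[{"dx":-1,"dy":-0.8,"dz":0,"wx":0,"wy":0,"wz":0},{"dx":-0.8,"dy":-0.5,"dz":0,"wx":0,"wy":0,"wz":0},{"dx":0,"dy":0,"dz":0,"wx":0,"wy":0,"wz":0},{"dx":0,"dy":0,"dz":0,"wx":0,"wy":0,"wz":0}]' | grep -E "pos|rot|^force|gap"; python3 - <<'E'
from h import *
s=sense(); d=s['tcp_pos'][:2]-[.5852,-.0132]; print(np.hypot(*d),np.degrees(np.arctan2(d[1],d[0])))
E
python3 -m inch '[{"dx":0,"dy":0,"dz":0,"wx":0,"wy":0,"wz":0},{"dx":0,"dy":0,"dz":0,"wx":0,"wy":0,"wz":0},{"dx":0,"dy":0,"dz":0,"wx":0,"wy":0,"wz":0}]' 0.6 |grep -E "^force|gap"; python3 -m inch '[{"dx":0,"dy":0,"dz":-4,"wx":0,"wy":0,"wz":0},{"dx":0,"dy":0,"dz":-4.5,"wx":0,"wy":0,"wz":0},{"dx":0,"dy":0,"dz":0,"wx":0,"wy":0,"wz":-9.5},{"dx":0,"dy":0,"dz":0,"wx":0,"wy":0,"wz":-9.5},{"dx":0,"dy":0,"dz":0,"wx":0,"wy":0,"wz":-9.5},{"dx":0,"dy":0,"dz":0,"wx":0,"wy":0,"wz":-9.5},{"dx":0,"dy":0,"dz":0,"wx":0,"wy":0,"wz":-9.5},{"dx":0,"dy":0,"dz":0,"wx":0,"wy":0,"wz":-9.5},{"dx":0,"dy":0,"dz":0,"wx":0,"wy":0,"wz":-5},{"dx":0,"dy":0,"dz":0,"wx":0,"wy":0,"wz":0}]';python3 - <<'E'
from h import *
goto(.5852,-.0132,.3,ydeg=65);goto(.5852,-.0132,.3,ydeg=69)
s=eyes.snapshot('side'); cv2.imwrite('pics/s6.png',s[:,:,::-1])
E
```

```text
tcp_pos: [0.5195, 0.0139, 0.2729]
tool_rot: [0.682, 0.731, -0.001, -0.001]
force: [-1.6, -1.7, 7.0]
finger_gap: 0.27
0.07105874755571841 157.58121917577228
force: [-0.0, -1.0, 0.4]
finger_gap: 0.596
t: 55.68
tcp_pos: [0.5204, 0.0138, 0.3576]
tool_rot: [0.209, 0.978, -0.0, -0.0]
force: [-0.6, -0.7, -0.3]
finger_gap: 0.6
gripper_force: 0.0
d cm [-7.02  0.19  5.75] w deg [-0.  -0.   0.9] q6 -1.34
d cm [-7.02  0.19  5.75] w deg [-0.  -0.  -3.1] q6 -1.34
```

```bash
python3 -m inch '[{"dx":-3.5,"dy":0.1,"dz":0,"wx":0,"wy":0,"wz":-1.5},{"dx":-3.5,"dy":0,"dz":0,"wx":0,"wy":0,"wz":0},{"dx":0,"dy":0,"dz":5,"wx":0,"wy":0,"wz":0},{"dx":0,"dy":0,"dz":3.5,"wx":0,"wy":0,"wz":0},{"dx":0,"dy":0,"dz":1.7,"wx":0,"wy":0,"wz":0},{"dx":0,"dy":0,"dz":0,"wx":0,"wy":0,"wz":0},{"dx":0,"dy":0,"dz":0,"wx":0,"wy":0,"wz":0}]'; python3 -m inch '[{"dx":0,"dy":0,"dz":0,"wx":0,"wy":0,"wz":0},{"dx":0,"dy":0,"dz":0,"wx":0,"wy":0,"wz":0},{"dx":0,"dy":0,"dz":0,"wx":0,"wy":0,"wz":0},{"dx":0,"dy":0,"dz":0,"wx":0,"wy":0,"wz":0},{"dx":0,"dy":0,"dz":0,"wx":0,"wy":0,"wz":0}]' 0 60; python3 -c "
from h import *
goto(.5852,-.0132,.2529,ydeg=67.5); print(sense()['ft_torque'])"
```

```text
t: 56.6
tcp_pos: [0.5859, -0.0132, 0.2567]
tool_rot: [0.196, 0.981, -0.0, 0.001]
force: [1.0, -0.8, -0.0]
finger_gap: 0.597
gripper_force: 0.0
t: 57.22
tcp_pos: [0.586, -0.0132, 0.2573]
tool_rot: [0.195, 0.981, -0.0, 0.001]
force: [-1.3, 0.5, 6.1]
finger_gap: 0.298
gripper_force: 58.2
d cm [ 0.08 -0.03  0.44] w deg [ 0.   0.2 -0. ] q6 -1.39
[0.01949479 0.00244405 0.15687879]
```

```bash
python3 -m inch '[{"dx":0,"dy":0,"dz":-0.5,"wx":0,"wy":0,"wz":0},{"dx":0,"dy":0,"dz":-0.5,"wx":0,"wy":0,"wz":0},{"dx":0,"dy":0,"dz":-0.5,"wx":0,"wy":0,"wz":0},{"dx":0,"dy":0,"dz":0,"wx":0,"wy":0,"wz":0}]'|grep -E "pos|^force|gap"; python3 -m inch '[{"dx":0,"dy":0,"dz":-1,"wx":0,"wy":0,"wz":0},{"dx":0,"dy":0,"dz":-1.5,"wx":0,"wy":0,"wz":0},{"dx":0,"dy":0,"dz":-2,"wx":0,"wy":0,"wz":0},{"dx":0,"dy":0,"dz":-1.5,"wx":0,"wy":0,"wz":0},{"dx":0,"dy":0,"dz":0,"wx":0,"wy":0,"wz":0},{"dx":0,"dy":0,"dz":0,"wx":0,"wy":0,"wz":0}]'|grep -E "pos|^force|gap"; python3 -c "
from h import *
goto(.3688,-.3488,.31,ydeg=-11)"
```

```text
tcp_pos: [0.5842, -0.0133, 0.2601]
force: [14.7, -2.9, -51.9]
finger_gap: 0.292
tcp_pos: [0.5849, -0.013, 0.3311]
force: [-0.8, -0.0, -3.7]
finger_gap: 0.288
d cm [  7.08 -39.3    2.11] w deg [-0.   0.  78.4] q6 -1.39
```

```bash
python3 -m inch '[{"dx":1.01,"dy":-5.61,"dz":0,"wx":0,"wy":0,"wz":0},{"dx":1.01,"dy":-5.61,"dz":0,"wx":0,"wy":0,"wz":0},{"dx":1.01,"dy":-5.61,"dz":0,"wx":0,"wy":0,"wz":0},{"dx":1.01,"dy":-5.61,"dz":0,"wx":0,"wy":0,"wz":0},{"dx":1.01,"dy":-5.61,"dz":0,"wx":0,"wy":0,"wz":0},{"dx":1.01,"dy":-5.61,"dz":0,"wx":0,"wy":0,"wz":0},{"dx":1.01,"dy":-5.6,"dz":0,"wx":0,"wy":0,"wz":0},{"dx":0,"dy":0,"dz":0,"wx":0,"wy":0,"wz":9.8},{"dx":0,"dy":0,"dz":0,"wx":0,"wy":0,"wz":9.8},{"dx":0,"dy":0,"dz":0,"wx":0,"wy":0,"wz":9.8}]' | grep pos; python3 -m inch '[{"dx":0,"dy":0,"dz":0,"wx":0,"wy":0,"wz":9.8},{"dx":0,"dy":0,"dz":0,"wx":0,"wy":0,"wz":9.8},{"dx":0,"dy":0,"dz":0,"wx":0,"wy":0,"wz":9.8},{"dx":0,"dy":0,"dz":0,"wx":0,"wy":0,"wz":9.8},{"dx":0,"dy":0,"dz":0,"wx":0,"wy":0,"wz":9.8},{"dx":0,"dy":0,"dz":5,"wx":0,"wy":0,"wz":0},{"dx":0,"dy":0,"dz":5,"wx":0,"wy":0,"wz":0},{"dx":0,"dy":0,"dz":0,"wx":0,"wy":0,"wz":0},{"dx":0,"dy":0,"dz":0,"wx":0,"wy":0,"wz":0}]'; python3 - <<'E'
from fit import *
goto(.3688,-.3488,.1223,ydeg=-11); q=sense(); print(q['ft_torque'],q['force'])
s=eyes.snapshot('side');t=eyes.snapshot('top');cv2.imwrite('pics/s7.png',s[:,:,::-1]);cv2.imwrite('pics/t7.png',t[:,:,::-1])
x,y,z=q['tcp_pos']; P=np.array([[70,0,40],[70,0,-12],[0,0,-60]])/1000@R.from_euler('z',np.radians(79)).as_matrix().T+[x,y,z-.0573]
u=w2px('side',P); print('pred knob top,bottom,foot',u.round(1))
c0,r0=int(u[0,0])-14,int(u[0,1])-10; im=s[r0:r0+60,c0:c0+50]
H,S,V=np.moveaxis(cv2.cvtColor(np.ascontiguousarray(im),cv2.COLOR_RGB2HSV).astype(int),2,0)
print(c0,r0);print('\n'.join(''.join('o' if o else '#' if d else '.' for o,d in zip(*r)) for r in zip((S>100)&(H>3)&(H<16)&(V>90),(S<70)&(V<125))))
E
```

```text
tcp_pos: [0.3688, -0.3484, 0.3306]
t: 60.85
tcp_pos: [0.37, -0.3493, 0.2321]
tool_rot: [0.771, 0.636, -0.0, 0.001]
force: [0.2, -0.2, -3.7]
finger_gap: 0.281
gripper_force: 69.1
d cm [ 0.05 -0.15 10.98] w deg [0.1 0.1 0.1] q6 -0.79
[-0.0627291  -0.04279521  0.02726727] [ 0.20857474 -0.21436226 -3.67852576]
pred knob top,bottom,foot [[302.  211.8]
 [301.3 225.7]
 [311.1 250.4]]
288 201
ooooo.##.....############################....oooo.
oooooo.###...############################......ooo
oooooooo.##..###########################........oo
ooooooooo.##.###########################.........o
ooooooooo..#################################......
oooooo.....o.################################.....
oooo.....oooo#################################....
o......oooooo##################################...
....oooooooo.##################################...
.ooooooooooo###################################...
.oooooooooo.###################################...
ooooooooo..###################################....
oooooo....####################################....
ooooo#########################################...
[... 1647 characters left out ...]
.....##############.................#
..................##############..............###.
..................##############............##....
..................##############..................
..................##############..................
..................##############..................
...................#############..................
...................#############..................
....................############..................
.....................##########...................
......................######......................
.......................##.........................
..................................................
..................................................
```

```bash
python3 - <<'E'
from fit import *
s=cv2.imread('pics/s7.png')[:,:,::-1].copy()
w=(300,226,26,36)
H,S,V=np.moveaxis(cv2.cvtColor(np.ascontiguousarray(s[w[1]:w[1]+w[3],w[0]:w[0]+w[2]]),cv2.COLOR_RGB2HSV).astype(int),2,0)
M=((S<70)&(V<125)).astype(float); r0=13
hub=[box(-17,17,-17,17,-60,-26)]
for yaw in(79,):
  best=[]
  for z in np.arange(.150,.182,.002):
    for dx in np.arange(-8,9,2):
      for tilt in(-10,-5,0,5,10):
        p=[R.from_euler('y',tilt,degrees=True).apply(hub[0])]
        m=sil('side',p,.370+dx*.001*np.cos(np.radians(yaw)),-.3493+dx*.001*np.sin(np.radians(yaw)),z,np.radians(yaw),w)
        best.append((np.abs(m-M)[r0+4:].sum(),z,dx,tilt))
  for b in sorted(best)[:6]: print(np.round(b,3))
print('hub z if not slipped',.2321-.0573, 'tcp',sense()['tcp_pos'])
E
```

```text
[22.012  0.168 -8.     0.   ]
[22.345  0.168 -6.     5.   ]
[22.89  0.17 -6.    5.  ]
[24.259  0.17  -8.     0.   ]
[24.376  0.168 -4.     5.   ]
[24.722  0.168 -2.    10.   ]
hub z if not slipped 0.1748 tcp [ 0.37033981 -0.34980006  0.23308257]
```

The crank slipped about 6 mm down in the grip when it came off, so I'll lower it into the tray by touch.

```bash
python3 -m inch '[{"dx":0.5,"dy":-0.1,"dz":4,"wx":0,"wy":0,"wz":0},{"dx":0,"dy":0,"dz":4,"wx":0,"wy":0,"wz":0},{"dx":0,"dy":0,"dz":1.3,"wx":0,"wy":0,"wz":0},{"dx":0,"dy":0,"dz":0,"wx":0,"wy":0,"wz":0},{"dx":0,"dy":0,"dz":0,"wx":0,"wy":0,"wz":0}]' | grep -E "pos|^force"; python3 -m inch '[{"dx":0,"dy":0,"dz":0.3,"wx":0,"wy":0,"wz":0},{"dx":0,"dy":0,"dz":0.2,"wx":0,"wy":0,"wz":0},{"dx":0,"dy":0,"dz":0,"wx":0,"wy":0,"wz":0},{"dx":0,"dy":0,"dz":0,"wx":0,"wy":0,"wz":0}]' | grep -E "pos|^force"; python3 -m inch '[{"dx":0,"dy":0,"dz":0.2,"wx":0,"wy":0,"wz":0},{"dx":0,"dy":0,"dz":0,"wx":0,"wy":0,"wz":0},{"dx":0,"dy":0,"dz":0,"wx":0,"wy":0,"wz":0}]' | grep -E "pos|^force"; python3 -c "
from h import *
print(sense()['ft_torque'])"
```

```text
tcp_pos: [0.3702, -0.3445, 0.1395]
force: [1.0, -0.7, -3.7]
tcp_pos: [0.37, -0.3443, 0.1348]
force: [-0.9, 0.2, 8.5]
tcp_pos: [0.37, -0.3446, 0.1346]
force: [-1.9, 2.3, 24.2]
[0.59058731 0.719624   0.02991123]
```

```bash
python3 -m inch '[{"dx":0,"dy":0,"dz":-0.2,"wx":0,"wy":0,"wz":0},{"dx":0,"dy":0,"dz":0,"wx":0,"wy":0,"wz":0}]' | grep -E "pos|^force"; python3 -m inch '[{"dx":0,"dy":0,"dz":0,"wx":0,"wy":0,"wz":0},{"dx":0,"dy":0,"dz":0,"wx":0,"wy":0,"wz":0},{"dx":0,"dy":0,"dz":0,"wx":0,"wy":0,"wz":0},{"dx":0,"dy":0,"dz":0,"wx":0,"wy":0,"wz":0}]' 0.6 | grep -E "pos|^force|gap"; python3 -m inch '[{"dx":0,"dy":0,"dz":-4,"wx":0,"wy":0,"wz":0},{"dx":0,"dy":0,"dz":-5,"wx":0,"wy":0,"wz":0},{"dx":0,"dy":0,"dz":-5,"wx":0,"wy":0,"wz":0},{"dx":-6,"dy":0,"dz":0,"wx":0,"wy":0,"wz":0},{"dx":-6,"dy":0,"dz":0,"wx":0,"wy":0,"wz":0},{"dx":-6,"dy":0,"dz":0,"wx":0,"wy":0,"wz":0},{"dx":-4,"dy":0,"dz":0,"wx":0,"wy":0,"wz":0},{"dx":0,"dy":0,"dz":0,"wx":0,"wy":0,"wz":0},{"dx":0,"dy":0,"dz":0,"wx":0,"wy":0,"wz":0}]' | grep -E "pos|^force|gap"; python3 - <<'E'
from fit import *
s=eyes.snapshot('side');t=eyes.snapshot('top');cv2.imwrite('pics/s8.png',s[:,:,::-1]);cv2.imwrite('pics/t8.png',t[:,:,::-1])
c0,r0=285,235; im=s[r0:r0+55,c0:c0+45]
H,S,V=np.moveaxis(cv2.cvtColor(np.ascontiguousarray(im),cv2.COLOR_RGB2HSV).astype(int),2,0)
D=(S<70)&(V<125)
print('\n'.join(''.join('o' if o else '#' if d else '.' for o,d in zip(*r)) for r in zip((S>90)&(H>3)&(H<16)&(V>90),D)))
crank=[box(-13,13,-13,13,-26,14),box(-17,17,-17,17,-60,-26),box(0,70,-8,8,-26,-14)]
M=D.astype(float); M[:18]=0; M[:,36:]=0; M[48:]=0
fit(crank,.065,[('side',(c0,r0,45,55),M)],(.370,-.349),[1.2,1.4])
old=cv2.imread('pics/s1.png')[:,:,::-1]; print('shift vs start (phase corr)',cv2.phaseCorrelate(cv2.cvtColor(old[236:290,288:325].copy(),7).astype(float),cv2.cvtColor(s[236:290,288:325].copy(),7).astype(float)))
for r in reds(t,.018): print(r)
# shaft / bar compare
print(cv2.cvtColor(s,7)[168:186,292:308])
E
```

```text
tcp_pos: [0.3699, -0.3443, 0.1348]
force: [-0.9, 0.4, 12.0]
tcp_pos: [0.3694, -0.3434, 0.1327]
force: [-0.2, -0.6, -0.4]
finger_gap: 0.597
tcp_pos: [0.3274, -0.5584, 0.2721]
force: [0.8, -0.5, 0.3]
finger_gap: 0.602
.........................oooooooooooooooooooo
......................ooooooooooooooooooooooo
....................ooo.ooooooooooooooooooooo
..................o....o.o.oooooooooooooooooo
..............o...oo......ooooooooooooooooooo
............oo....oo....o..ooooooooooooooooo.
.........oooooo...oo.......o.ooooooooooooooo.
.......ooooooooo.oooo.......o.oooooooooooooo.
....ooooooooooooooooo.........oo.ooooooooooo.
..ooooooooooooooooooo......oooo...o.oooooooo.
ooooooooooooooooooooo..........o.....ooooooo.
ooooooooooooooooooooo................ooooooo.
ooooooooooooooooooooo................ooooooo.
oooooooooooooooooooo.................ooooooo.
oooooooooooooooooooooo.o..............oooo...
oooooooooooooooooooo...o..............o......
ooooooooooooooooooooo........................
ooooooooooooooooooo.o..o.....................
oooooooooo.oooooooo..o.......................
ooooooo...
[... 2525 characters left out ...]
 157 136 110  94  91  90  92]
 [100 105 106 106 124 161 188 199 184 163 150 119  95  90  90  91]
 [115 126 131 130 140 166 188 196 180 168 160 127  95  89  89  89]
 [137 144 148 145 149 168 185 187 173 168 163 127  94  88  87  87]
 [150 152 151 144 149 171 185 182 169 161 149 115  89  86  87  85]
 [156 153 147 132 139 168 183 182 172 161 139 104  85  84  85  85]
 [162 156 143 119 119 146 165 172 168 161 135  99  85  85  83  84]
 [166 161 145 119 104 115 134 143 143 141 120  93  86  89  86  84]
 [165 165 156 134 114 107 112 115 114 110 100  93  99 108 104  92]
 [158 164 163 153 137 126 116 112 108 105 106 111 124 134 130 113]
 [149 158 163 163 157 151 140 132 127 125 129 136 143 149 147 133]]
```

```bash
python3 - <<'E'
from fit import *
I={n:cv2.imread(f'pics/{n}.png')[:,:,::-1].copy() for n in('t1','t8','s1','s8')}
for n in('t1','t8'):
  G=I[n][:,:,1].astype(float)
  for cols in((246,252),(270,276)):
    p=G[168:186,cols[0]:cols[1]].mean(1); mid=(p.min()+p.max())/2
    j=np.where((p[:-1]<mid)&(p[1:]>=mid))[0][-1]; r=168+j+(mid-p[j])/(p[j+1]-p[j]); q=px2w('top',[((cols[0]+cols[1]-1)/2,r)],.018)[0]
    print(n,'front press x',round(r,2),round((q[0]-.5233)*.9993-(q[1]+.0164)*.0373,4))
top0=cv2.resize(cv2.imread('pics/top0.png'),(512,384),interpolation=cv2.INTER_AREA)
g=lambda i,a:cv2.cvtColor(np.ascontiguousarray(i[a[1]:a[3],a[0]:a[2]]),7).astype(float)
print('side straightedge vs s2',cv2.phaseCorrelate(g(cv2.imread('pics/s2.png')[:,:,::-1],(318,228,390,268)),g(I['s8'],(318,228,390,268))))
# bar height: columns between bridge and pad in side view
yaw=np.radians(-2.1)
for y in(-.09,.0):
  b=np.array([.5852+.0-.019*1,-.0155+y])
  for h in(.132,.112,.063,.048): print(y,h,w2px('side',[*b,h]).round(1))
  c=int(w2px('side',[*b,.1])[0,0]); r=int(w2px('side',[*b,.135])[0,1]); print(c,r,'s1',cv2.cvtColor(I['s1'],7)[r:r+32,c].tolist(),'s8',cv2.cvtColor(I['s8'],7)[r:r+32,c].tolist())
E
```

```text
t1 front press x 177.27 -0.0087
t1 front press x 178.43 -0.0082
t8 front press x 177.27 -0.0087
t8 front press x 178.44 -0.0082
side straightedge vs s2 ((-0.1350010654381677, -0.28011300858284827), 0.2839795369921626)
-0.09 0.132 [[310.7 194.7]]
-0.09 0.112 [[310.4 199.4]]
-0.09 0.063 [[309.7 210.7]]
-0.09 0.048 [[309.5 214.1]]
310 194 s1 [164, 166, 162, 158, 153, 150, 153, 159, 167, 171, 169, 164, 158, 145, 124, 92, 73, 73, 81, 82, 84, 109, 154, 184, 194, 197, 199, 201, 200, 202, 204, 205] s8 [164, 166, 162, 157, 150, 146, 146, 151, 154, 156, 158, 162, 168, 172, 170, 165, 159, 146, 124, 95, 77, 100, 145, 181, 194, 197, 199, 200, 201, 202, 205, 205]
0.0 0.132 [[295.6 184.9]]
0.0 0.112 [[295.4 189.4]]
0.0 0.063 [[295.  200.4]]
0.0 0.048 [[294.8 203.7]]
295 184 s1 [152, 161, 161, 156, 148, 139, 139, 151, 160, 162, 161, 157, 143, 120, 91, 77, 78, 85, 86, 86, 89, 113, 147, 154, 131, 102, 94, 98, 102, 106, 110, 111] s8 [153, 163, 161, 152, 142, 139, 143, 143, 136, 129, 135, 151, 162, 165, 162, 158, 147, 120, 89, 78, 85, 113, 148, 155, 132, 103, 94, 98, 102, 106, 110, 111]
```

```bash
python3 -c "
from station import workorder
print(workorder.sign_off())"
```

```text
the job is handed in; nothing more can be done
None
```

The job is handed in, and the sign-off returned no verdict. Both offcuts (only two were present) are square against the stop and clamped with the screw at its stop, the straightedge lies flat on the bench, and the crank stands upright in its tray. When lifted off the shaft, the crank briefly bound at about 52 N and slipped about 13 mm in the grip, but it went back into the tray correctly.

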